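# Lever open the gauge case and lay the plug gauge out on its mat

### The arm

A 7-joint arm with a two-finger parallel gripper is mounted at the origin on a cart in front of the work surface, level with it; the furniture and walls round the work are solid. World frame = base frame: x ahead of the robot, y to its left, z up, the work surface at z = 0. Lengths are in mm, angles in degrees, forces in N, time in s.
With the tool pointing down it reaches from about 350 to 900 mm from the base axis. Payload 7.2 kg.
Tool frame: the origin (TCP) lies on the centre line of the jaws, within the pads' length; the fingertips stand ahead of it and the grasp point (between the pads) lies 5 mm behind it (env.nose_length is the z of the fingertips in the tool frame, in mm); z points along the fingers, y is the line along which they close (so a half turn about z gives the same grasp; the last joint's range is limited). The gripper opens to 88 mm and grips with 3 to 60 N. Pads are 20 mm wide; open, the fingers measure 115 mm over their backs; the gripper's body (75 mm by 178 mm) begins 61 mm behind the grasp point.
Start: joints at [-74.668, 23.554, -0.728, 91.456, 0.321, 64.991, -4.71], TCP at [205.962, 590.092, 236.653] pointing down, gripper open.
Joint ranges: [-169.25, 169.25], [-16.82, 113.86], [-84.01, 82.57], [7.8, 145.47], [-59.2, 239.2], [7.22, 106.19], [-163.78, 163.78]. Speed limits (degrees/s): [136.94, 136.94, 172.46, 172.46, 180, 180, 180].

### API

Orientations are given as [roll, pitch, yaw] about the fixed x, y, z axes, in that order (R = Rz(yaw) Ry(pitch) Rx(roll)).
In Python, from workcell import env, optics, job gives the robot as it stands.
- The arm moves only by the tool jog_arm, never from a script. Its argument "commands" is a list of rows, each a list of 2 entries, a list of its own where there are three numbers: the shift along the tool's x, y, z in units of 0.5 m (1.0 is 0.5 m), then the turn, a rotation vector about the tool's x, y, z in units of 90 degrees (1.0 is 90 degrees). A call has 1 to 8 rows; each row is the pose to reach, as a shift and turn from the pose commanded when the call began, along the tool's axes at that moment; what a row does not reach only later rows make up. A row lasts 1/12 s, in which the tool goes at most 41.7 mm and 7.16 degrees, less where a joint would pass 70% of its speed; a pose out of reach is approached as far as the arm can. A call with a number of a shift or a turn outside -1 to 1 is refused whole. A call with a gripper value outside its range is refused whole. "claw" is the opening, from -1 (shut) to 1 (fully open), set as the call begins (left out, the last holds). The fingers move at their own pace and stop on an object; the grip force is fixed at half the most. Time passes only in rows, so rows that repeat a pose let the fingers close. It gives the time, the measured TCP pose, the force, the opening and the grip force at its end, in the units of the state.
- env.sense(): the state, without advancing time (a new reading comes with each control period).
- optics.read_camera(name): name is "scene" or "top"; returns a dict with "color" (420x560x3 uint8, red, green, blue), "range_z" (420x560 float32, mm along the optical axis (not along the pixel's ray), 0 where there is no reading), "vfov" (degrees; the focal length in pixels is half the picture's height over the tangent of half this angle, whatever the lens; pixels are square), "cx", "cy" (the principal point, pixels), "R" (3x3) and "t" (3): a world point X has camera coordinates R X + t. Camera axes: x right, y down, z forward; pixel columns grow to the right and rows downward; lengths in mm; the calibration is good to about 2 mm. A picture is of the moment at which its call begins.
- job.job_done(): hands the job in; it is judged then, once.
Trained networks look in a picture, given as the dict that the camera call returned (one of the last four; its "shot" number tells which), for a name from the list of things; names that differ only in an ending like _2 or _b are one class to them, and where a whole thing is asked for, a point or a joint stands for the part that bears it (a point fixed in the world has none). Each returns a list of dicts, best first, with "conf" (0 to 1); they miss things now and then, are a little off and sometimes report something else, mostly with a low value. They report only what shows in the picture. A call takes as long as a camera call.
- optics.recognise(picture, name): "rect" ([centre column, centre row, width, height] as shares, 0 to 1, of the picture: columns of its width, rows of its height, round what is visible of it).
- optics.spot_point(picture, name): "position" ([row, column] as shares, 0 to 1, of the picture: columns of its width, rows of its height: a listed point, or the origin of a listed thing).
The state is a dict: "time_s": time; "joints": joint angles; "qd": joint speeds; "effort": joint torques, N m; "eef_pos": TCP position; "eef_rot": TCP orientation; "ft_force": force on the tool from outside, world axes, zero at the start; "torque": the same for the moment, N m; "width": finger opening in mm; "grasp_force": force on a finger pad.
Only numpy, scipy, OpenCV 4.12 (cv2) and the standard library are available. Lean on these libraries where they do the work, as an engineer would, in place of code of your own. Each camera call takes 0.05 s, during which the arm holds its last target. There are 200 camera calls.

### The job

Fetch the plug gauge out of its snap-shut case: work the blade of the yellow pry bar into the notch in the front rim and lever the lid up off its catches with the blade, not with the fingers, then swing the lid right back. Lift the gauge out and lay it wholly on the black rubber mat without dropping it. Leave the lid open, the pry bar lying on the bare bench and everything else where it was.

Things in the scene. Friction and masses are not known exactly. Their poses are not given: they have to be found in the camera images.
- gauge_case: Blue steel case, 130 x 170 mm in plan, 84 mm high with its flat flush lid (8 mm), walls 4 mm; fixed to the bench. Origin at the centre of its underside, z up, -x axis towards its front (with the notch and a blank card, roughly facing the robot), y along its width. Rim 76 mm above the origin. Inside, two black saddles at y = +-34 mm carry the gauge clear of the floor.
- pry_notch (a point): Middle of the lower edge of the pry notch at the outer front face of the case (65 mm in front of its origin, 68 mm above). The notch is a slot 44 mm wide, 8 mm high in the 4 mm front wall, straight under the lid; its rounded steel lower edge serves as fulcrum. The blade enters level along the case's +x axis; the space behind is free for 70 mm.
- case_lid (a joint): Angle of the lid about the hinge on its rear edge: 0 shut, held by two spring ball catches at the front (about 15 N and 6 mm of lift to release); 1.85 fully back at its stop. The hinge is stiff: the lid stays where it is left. Its flat underside has a small tab near each front corner (55 mm either side of the middle, 16 mm deep).
- lid_hinge (a point): Middle of the lid's hinge axis, 65 mm behind the case's origin and 76 mm above it; the axis runs along the case's y. The lid's front edge is 130 mm from it.
- lid_front (a point): Middle of the lower front edge of the lid; moves with the lid.
- pry_bar: Pry bar, 170 mm long: square-sided yellow handle with black bands, 22 mm wide, 20 mm high, and a steel blade 65 mm long, 18 mm wide, 3 mm thick at mid-height (middle plane 10 mm above the origin). Lies on the bench. Origin at the underside of the handle's middle, x axis towards the tip, z up; handle from x = -55 to +45 mm, tip at +115 mm. Grip across the handle at the origin.
- pry_tip (a point): Middle of the blade's tip, 115 mm ahead of the bar's origin.
- plug_gauge: Go/no-go plug gauge, a bar 22 mm thick and 98 mm long with a dark knurled middle, a silver and a red-ringed end, 0.16 kg. Lies in the case along the case's y axis, its underside 34 mm and its top 56 mm above the case's underside. Origin under its middle at its underside, long axis y, z up. Grip it across the knurled middle.
- gauge_red_end (a point): Centre of the gauge's red-ringed end face (y = +49 mm).
- gauge_plain_end (a point): Centre of the gauge's plain end face (y = -49 mm).
- gauge_mat: Black ribbed rubber mat, 140 mm along its x axis, 110 mm along y, 4 mm thick, fixed to the bench. Origin at the centre of its underside.
- paste_tin: Black and yellow tin of assembly paste, 70 mm across, 55 mm high, standing; bystander. Origin under its centre.
- tape_roll: Roll of blue tape, 68 mm across, 19 mm high, lying flat; bystander. Origin under its centre.
- sealant: Red sealant bottle with black cap, 26 x 46 mm, 118 mm high, standing; bystander. Origin under its centre.

How it is judged:
By the outcome, as a careful person would: the job done as asked, in the order asked, and still so for the second after the job is handed in, with the robot touching nothing.
It also fails if it takes over 67 s, if anything falls off the work surface, if the arm or the gripper's body presses on something with over 40 N, if the wrist force passes 120 N, or if a joint passes its speed limit or range.

## Working session

There is one attempt and no reset: what is moved stays moved. The work goes in short steps, Python scripts to look and compute and a tool call to move; the robot and the scene stay as the last step left them, time stands still between calls to the robot, and variables do not carry over. Pictures are saved under pics/ and viewed, at most 13 in all, crops included, and the job is handed in when it is done.

Besides the shell and the picture viewer there is one more tool, called after "Call:" as name(argument=value, ...) on one line, values as JSON. jog_arm: Moves the arm, as the interface text tells. Its arguments: {"type":"object","properties":{"commands":{"type":"array"},"claw":{"type":"number"}},"required":["commands"]}

```bash
ls; mkdir -p pics; cat > h.py <<'E'
import numpy as np, cv2
from workcell import env, optics, job
from scipy.spatial.transform import Rotation as Ro
def pic(n,f=None):
    p=optics.read_camera(n)
    if f: cv2.imwrite('pics/'+f,p['color'][:,:,::-1])
    return p
def foc(p): return p['color'].shape[0]/2/np.tan(np.radians(p['vfov']/2))
def px2w(p,r,c,z=None):
    f=foc(p);R=np.array(p['R']);t=np.array(p['t'])
    d=np.array([(c-p['cx'])/f,(r-p['cy'])/f,1.])
    if z is None:
        return R.T@(d*p['range_z'][int(round(r)),int(round(c))]-t)
    o=-R.T@t; v=R.T@d
    return o+v*(z-o[2])/v[2]
def cloud(p):
    f=foc(p);R=np.array(p['R']);t=np.array(p['t']);Z=p['range_z']
    rr,cc=np.indices(Z.shape)
    return (np.stack([(cc-p['cx'])/f*Z,(rr-p['cy'])/f*Z,Z],-1)-t)@R
E
python3 - <<'E'
from h import *
s=env.sense(); print(s, env.nose_length)
for n in ['scene','top']:
    p=pic(n,n+'1.png'); print(n,p['vfov'],p['cx'],p['cy'],[k for k in p],(-np.array(p['R']).T@p['t']).round())
    for k in ['gauge_case','case_lid','pry_bar','gauge_mat','paste_tin','tape_roll','sealant']:
        print(k,[(np.round(np.array(d['rect'])*[560,420,560,420]).tolist(),round(d['conf'],2)) for d in optics.recognise(p,k)[:2]])
    for k,z in [('pry_notch',68),('lid_hinge',76),('lid_front',76),('gauge_case',0),('pry_bar',0),('pry_tip',10),('gauge_mat',0),('paste_tin',0),('tape_roll',0),('sealant',0)]:
        for d in optics.spot_point(p,k)[:2]:
            r,c=d['position'][0]*420,d['position'][1]*560
            print(k,round(r),round(c),round(d['conf'],2),px2w(p,r,c,z).round(1))
E
```

```text
pics
{'time_s': 0.0, 'joints': array([-74.66629335,  23.59934008,  -0.7301751 ,  91.5036836 ,
         0.32087141,  64.99012398,  -4.71099709]), 'qd': array([-0.05178102,  0.18326345,  0.0094069 , -0.01158282,  0.01588322,
       -0.09231982,  0.03559543]), 'effort': array([-6.07857964e-05, -5.87947011e+01,  6.41789809e-01, -2.91073537e+01,
       -5.37397410e-02,  1.80591387e-02,  1.58232174e-04]), 'eef_pos': array([205.82841111, 589.62385908, 235.81886207]), 'eef_rot': array([-1.79909073e+02,  5.74522019e-03,  1.60760536e+02]), 'ft_force': array([ 0.10574587, -0.3110389 ,  0.23291092]), 'torque': array([-0.01084858, -0.02085665,  0.02024412]), 'grasp_force': 0.0, 'width': 87.96567247920146} 14.0
scene 52.31757437578451 268.7864096267191 210.4353838761299 ['color', 'range_z', 'vfov', 'cx', 'cy', 'R', 't', 'shot'] [-276. -694.  598.]
gauge_case [([324.0, 238.0, 81.0, 73.0], 0.74)]
case_lid [([323.0, 224.0, 81.0, 37.0], 0.78)]
pry_bar [([185.0, 194.0, 46.0, 15.0], 0.62)]
gauge_mat [([245.0, 229.0, 56.0, 24.0], 0.77)]
paste_tin [([397.0, 265.0, 22.0, 39.0], 0.76), ([245.0, 227.0, 55.0,
[... 921 characters left out ...]
85.0, 59.0], 0.56)]
case_lid []
pry_bar [([127.0, 194.0, 20.0, 64.0], 0.86)]
gauge_mat [([246.0, 212.0, 41.0, 52.0], 0.96)]
paste_tin [([422.0, 183.0, 32.0, 31.0], 0.58)]
tape_roll [([419.0, 227.0, 27.0, 24.0], 0.96)]
sealant [([276.0, 167.0, 15.0, 16.0], 0.56)]
pry_notch 213 347 0.77 [ 482.7 -169.6   68. ]
lid_hinge 165 338 0.88 [ 603.8 -149.7   76. ]
lid_front 214 345 0.71 [ 479.3 -163.3   76. ]
pry_bar 203 126 0.92 [524. 405.   0.]
pry_bar 186 417 0.46 [ 559.9 -369.     0. ]
pry_tip 160 130 0.8 [636.8 396.1  10. ]
gauge_mat 212 248 0.65 [494.3  81.    0. ]
gauge_mat 169 273 0.36 [609.5  14.7   0. ]
paste_tin 185 416 0.56 [ 562.7 -366.8    0. ]
tape_roll 229 417 0.68 [ 444.4 -361.9    0. ]
```

View pics/scene1.png

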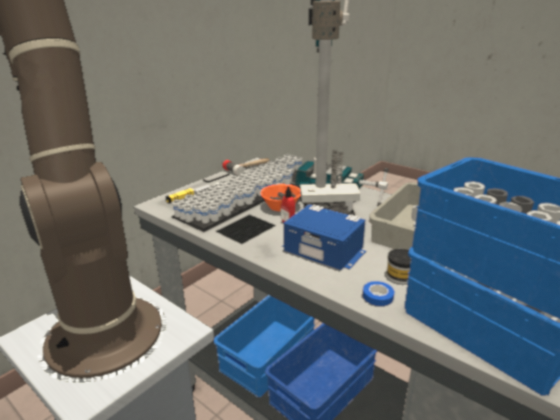

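View pics/top1.png

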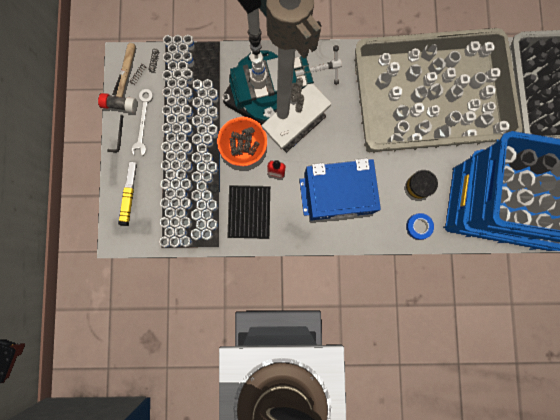

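```bash
python3 - <<'E'
from h import *
p=pic('top'); W=cloud(p); C=p['color'].astype(int)
def rect(m,name):
    P=W[m][:,:2].astype(np.float32); r=cv2.minAreaRect(P); print(name,len(P),np.round(r[0],1),np.round(r[1],1),round(r[2],1),np.round(cv2.boxPoints(r),1).tolist(),'z',np.median(W[m][:,2]).round(1))
ok=p['range_z']>0
rr,cc=np.indices(ok.shape)
def big(m):
    n,l,s,_=cv2.connectedComponentsWithStats(m.astype(np.uint8)); return l==1+np.argmax(s[1:,4])
m=ok&(W[...,2]>76)&(W[...,2]<94)&(abs(cc-341)<55)&(abs(rr-189)<45); rect(big(m),'lid')
m=ok&(W[...,2]>4)&(W[...,2]<30)&(abs(cc-127)<20)&(abs(rr-194)<45); rect(big(m),'bar')
m2=m&(W[...,2]>15); rect(big(m2),'handle')
print(W[150:240:10,127].round())
m=ok&(C.sum(2)<200)&(abs(cc-246)<30)&(abs(rr-212)<35);rect(big(m),'mat')
m=ok&(abs(cc-246)<30)&(abs(rr-212)<35);
print('bench z',np.median(W[...,2][ok&(abs(cc-200)<15)&(abs(rr-212)<15)]))
E
```

```text
lid 3562 [ 546.8 -158.3] [135.9 170.1] 5.7 [[470.79998779296875, -80.4000015258789], [487.6000061035156, -249.60000610351562], [622.9000244140625, -236.1999969482422], [606.0999755859375, -66.9000015258789]] z 84.5
bar 568 [547.  401.2] [ 30.5 176.1] 84.1 [[457.8999938964844, 395.1000061035156], [633.0, 377.0], [636.2000122070312, 407.29998779296875], [461.0, 425.3999938964844]] z 17.2
handle 334 [517.8 402.2] [ 23.5 107.7] 83.4 [[463.0, 396.6000061035156], [570.0, 384.29998779296875], [572.7000122070312, 407.70001220703125], [465.70001220703125, 420.0]] z 19.9
[[668. 407.   0.]
 [641. 407.  -3.]
 [612. 405.   2.]
 [583. 401.  13.]
 [555. 398.  19.]
 [529. 397.  20.]
 [502. 397.  18.]
 [477. 397.  13.]
 [451. 400.   2.]]
mat 1964 [496.   79.7] [108.3 138. ] 88.2 [[425.3999938964844, 27.700000762939453], [563.2999877929688, 23.399999618530273], [566.7000122070312, 131.60000610351562], [428.79998779296875, 136.0]] z 3.7
bench z 43.59968271760177
```

The scene view shows the shut blue case around (323,238), sealant at (290,205), tin (400,265), tape (378,293), mat (246,229), and the bar at (183,195). A tall stand column rises behind the case at (325,100). The top view shows the bar at (127,194), the case at (341,189) with its hinge plates at the rear, and the mat at (248,212). The nut field at (190,150) lies between bar and mat.

```bash
cat >> h.py <<'E'
def Rt(yaw,tilt=0):  # tool down, tool yaw as in [180,0,yaw]; tilt = rotation (deg) about the world horizontal axis given
    return Ro.from_euler('xyz',[180,0,yaw],degrees=True)
def plan(targets):
    """targets: list of (pos, Rotation, rows). prints calls relative to measured pose / the previous target"""
    s=env.sense(); p=np.array(s['eef_pos']); R=Ro.from_euler('xyz',s['eef_rot'],degrees=True)
    print('t',s['time_s'],'pos',p.round(1),'rot',s['eef_rot'].round(1),'w',round(s['width'],1),'F',s['ft_force'].round(1))
    for q,Q,lab in targets:
        q=np.array(q,float); d=R.inv().apply(q-p)/500; w=(R.inv()*Q).as_rotvec(degrees=True)/90
        n=max(np.linalg.norm(q-p)/41.7,np.linalg.norm(w)*90/7.16)
        print(lab,[d.round(3).tolist(),w.round(3).tolist()],'rows>=%.1f'%n)
        p,R=q,Q
E
python3 - <<'E'
from h import *
for n in ['top','scene']:
    p=pic(n); W=cloud(p); ok=p['range_z']>0; x,y,z=W[...,0],W[...,1],W[...,2]
    m=ok&(x>450)&(x<650)&(y>-260)&(y<-50)&(z>80.5)&(z<90)
    r=cv2.minAreaRect(W[m][:,:2].astype(np.float32)); print(n,'lid',m.sum(),np.round(r[0],1),np.round(r[1],1),round(r[2],2),np.median(z[m]).round(1))
    for xs in range(400,760,40):
        row=[]
        for ys in range(-280,440,40):
            k=ok&(x>=xs)&(x<xs+40)&(y>=ys)&(y<ys+40)&(z<900)
            row.append(int(np.percentile(z[k],98)) if k.sum()>3 else -1)
        print(xs,row)
    for k,zz in [('pry_bar',0),('pry_tip',10),('pry_notch',68),('lid_front',76)]:
        for d in optics.spot_point(p,k)[:1]: print(k,px2w(p,d['position'][0]*420,d['position'][1]*560,zz).round(1),round(d['conf'],2))
    m=ok&(x>440)&(x<600)&(y>370)&(y<430)&(z>12)&(z<30)
    r=cv2.minAreaRect(W[m][:,:2].astype(np.float32)); print('handle',m.sum(),np.round(r[0],1),np.round(r[1],1),round(r[2],2))
    m=ok&(x>440)&(x<660)&(y>370)&(y<430)&(z>5)&(z<30)
    P=W[m][:,:2]; a=cv2.fitLine(P.astype(np.float32),cv2.DIST_HUBER,0,.01,.01).ravel(); print('line',a.round(3))
c=np.array([522.8,401.6,0]); Q=Rt(173.7)
plan([(c+[0,0,120],Q,'above'),(c+[0,0,16],Q,'down')])
E
```

```text
top lid 3378 [ 560.9 -169. ] [161.3 193.9] 5.56 84.4
400 [4, 5, 4, 4, 4, 4, 4, 6, 7, 6, 15, 64, 63, 59, 57, 5, 4, 5]
440 [4, 4, 61, 83, 85, 5, 4, 6, 8, 8, 57, 65, 64, 59, 57, 6, 18, 23]
480 [86, 88, 89, 89, 88, 83, 4, 8, 8, 8, 60, 65, 65, 58, 58, 4, 21, 23]
520 [86, 88, 88, 89, 88, 86, 4, 7, 8, 8, 15, 65, 65, 59, 58, 4, 22, 23]
560 [82, 88, 88, 89, 89, 86, 83, 105, 5, 7, 14, 65, 64, 59, 58, 5, 19, 18]
600 [3, 88, 87, 86, 87, 4, 99, 117, 52, 51, 58, 65, 65, 58, 58, 5, 14, 6]
640 [82, 79, 4, 4, 4, 11, 79, 79, 48, 35, 52, 64, 64, 58, 58, 6, 9, 9]
680 [12, 81, 4, 4, 56, 579, 590, 589, 63, 52, 61, 66, 65, 58, 58, 4, 8, 10]
720 [11, 80, 4, 77, 80, 589, 606, 591, 564, 52, 53, 65, 65, 59, 58, 5, 8, 10]
pry_bar [518.4 406.2   0. ] 0.59
pry_tip [628.8 395.2  10. ] 0.69
pry_notch [ 483.4 -169.    68. ] 0.84
lid_front [ 477.8 -164.    76. ] 0.56
handle 397 [531.8 400.8] [ 24.5 135.2] 83.99
line [ 9.96000e-01 -9.00000e-02  5.43772e+02  3.97923e+02]
scene lid 1687 [ 558.4 -165.5] [163.8 192.4] 6.07 85.1
400 [2, 2, 2, 2, 2, 2, 2, 4, 5, 5, 10, 62, 60, 55, 55, 1, 0, 1]
440 [2, 1, 72, 83, 83, 2, 1, 4,
[... 328 characters left out ...]
8, -1, 12, 2]
640 [79, 78, -1, -621, -620, -524, 78, 78, 41, 35, 50, 62, 62, 57, 58, -1, 6, 7]
680 [-624, 78, 2, -621, 71, 576, 587, 586, 50, 35, 51, 64, 62, 57, 57, -1, -535, 8]
720 [-623, 79, 2, 77, 78, 586, 495, 475, 572, 52, 55, 62, 62, 57, 57, -1, 0, 9]
pry_bar [512.4 395.5   0. ] 0.5
pry_tip [624.7 386.1  10. ] 0.68
pry_notch [ 471.  -165.9   68. ] 0.76
lid_front [ 489.6 -155.7   76. ] 0.71
handle 141 [526.4 399.1] [ 29.5 129.8] 83.04
line [ 9.97000e-01 -7.40000e-02  5.22972e+02  3.96041e+02]
t 2.35 pos [205.9 590.1 236.7] rot [180.   -0.  160.8] w 87.6 F [-0.1 -0.8 -0.1]
above [[-0.723, -0.147, 0.233], [0.0, -0.0, -0.144]] rows>=9.3
down [[0.0, -0.0, 0.208], [0.0, 0.0, 0.0]] rows>=2.5
```

Call:
jog_arm(commands=[[[-0.4,-0.08,0.05],[0,0,0]],[[-0.4,-0.08,0.05],[0,0,0]],[[-0.4,-0.08,0.05],[0,0,0]],[[-0.4,-0.08,0.05],[0,0,0]],[[-0.4,-0.08,0.05],[0,0,0]]], claw=0.4)

```text
time_s: 2.77
eef_pos: [383.6, 484.9, 211.6]
eef_rot: [180.0, 0.0, 160.7]
ft_force: [0.7, 0.9, 0.0]
width: 61.9
grasp_force: 0.0
```

Call:
jog_arm(commands=[[[-0.314,-0.071,0.183],[0,0,-0.153]],[[-0.314,-0.071,0.183],[0,0,-0.153]],[[-0.314,-0.071,0.183],[0,0,-0.153]],[[-0.314,-0.071,0.183],[0,0,-0.153]],[[-0.314,-0.071,0.183],[0,0,-0.153]],[[-0.314,-0.071,0.183],[0,0,-0.153]],[[-0.314,-0.071,0.183],[0,0,-0.153]],[[-0.314,-0.071,0.183],[0,0,-0.153]]])

```text
time_s: 3.43
eef_pos: [517.3, 402.5, 120.6]
eef_rot: [179.9, -0.0, 174.6]
ft_force: [-0.2, -0.3, 0.4]
width: 61.4
grasp_force: 0.0
```

```bash
python3 - <<'E'
from h import *
c=np.array([518,401,0]); Q=Rt(174.5)
plan([(c+[0,0,16],Q,'down'),(c+[0,0,186],Q,'up')])
E
```

```text
t 3.4333 pos [517.3 402.5 120.6] rot [179.9  -0.  174.6] w 61.4 F [-0.2 -0.3  0.4]
down [[-0.002, -0.003, 0.209], [0.001, -0.0, 0.001]] rows>=2.5
up [[0.0, 0.0, -0.34], [0.0, 0.0, 0.0]] rows>=4.1
```

Call:
jog_arm(commands=[[[-0.002,-0.003,0.08],[0,0,0]],[[-0.002,-0.003,0.15],[0,0,0]],[[-0.002,-0.003,0.19],[0,0,0]],[[-0.002,-0.003,0.209],[0,0,0]],[[-0.002,-0.003,0.209],[0,0,0]]])

```text
time_s: 3.85
eef_pos: [517.0, 401.1, 15.8]
eef_rot: [-180.0, -0.1, 174.7]
ft_force: [1.0, 0.5, -0.1]
width: 61.2
grasp_force: 0.0
```

Call:
jog_arm(commands=[[[0,0,0],[0,0,0]],[[0,0,0],[0,0,0]],[[0,0,0],[0,0,0]],[[0,0,0],[0,0,0]],[[0,0,0],[0,0,0]],[[0,0,0],[0,0,0]],[[0,0,0],[0,0,0]]], claw=-1)

```text
time_s: 4.43
eef_pos: [519.1, 400.2, 16.1]
eef_rot: [179.9, 0.0, 174.5]
ft_force: [-0.1, 1.4, 2.0]
width: 22.0
grasp_force: 30.0
```

```bash
python3 - <<'E'
from h import *
s=env.sense(); print(s['width'],s['grasp_force'],s['ft_force'])
Q=Rt(174.5);c=s['eef_pos']
plan([((c[0],c[1],190),Q,'up'),((455,100,190),Rt(180),'a'),((370,-176,130),Rt(185.7),'b')])
p=pic('top')
for k,zz in [('pry_bar',0),('pry_tip',10)]:
        for d in optics.spot_point(p,k)[:1]: print(k,px2w(p,d['position'][0]*420,d['position'][1]*560,zz).round(1),round(d['conf'],2))
E
```

```text
21.988897551347915 29.990310072898865 [-0.119812    1.40420549  2.02849449]
t 4.4333 pos [519.1 400.2  16.1] rot [179.9   0.  174.5] w 22.0 F [-0.1  1.4  2. ]
up [[-0.0, 0.0, -0.348], [0.001, 0.0, 0.0]] rows>=4.2
a [[0.07, -0.61, -0.0], [0.0, 0.0, -0.061]] rows>=7.4
b [[0.17, -0.552, 0.12], [0.0, 0.0, -0.063]] rows>=7.1
pry_bar [524.8 397.7   0. ] 0.8
pry_tip [626.3 392.1  10. ] 0.56
```

Call:
jog_arm(commands=[[[0,0,-0.04],[0,0,0]],[[0,0,-0.11],[0,0,0]],[[0,0,-0.19],[0,0,0]],[[0,0,-0.26],[0,0,0]],[[0,0,-0.32],[0,0,0]],[[0,0,-0.348],[0,0,0]]])

```text
time_s: 5.08
eef_pos: [520.2, 400.0, 194.0]
eef_rot: [179.8, 0.2, 174.5]
ft_force: [0.2, 0.8, -1.3]
width: 22.1
grasp_force: 30.0
```

Call:
jog_arm(commands=[[[0.01,-0.05,0],[0,0,-0.01]],[[0.02,-0.12,0],[0,0,-0.015]],[[0.03,-0.2,0],[0,0,-0.02]],[[0.04,-0.28,0],[0,0,-0.03]],[[0.05,-0.36,0],[0,0,-0.04]],[[0.06,-0.44,0],[0,0,-0.05]],[[0.065,-0.52,0],[0,0,-0.055]],[[0.07,-0.6,0],[0,0,-0.061]]])

```text
time_s: 5.75
eef_pos: [454.3, 102.1, 189.3]
eef_rot: [-180.0, -0.0, -180.0]
ft_force: [1.3, -1.0, -0.8]
width: 22.0
grasp_force: 30.0
```

Call:
jog_arm(commands=[[[0.025,-0.08,0],[0,0,-0.01]],[[0.05,-0.16,0],[0,0,-0.02]],[[0.08,-0.24,0.01],[0,0,-0.03]],[[0.11,-0.32,0.03],[0,0,-0.04]],[[0.14,-0.4,0.05],[0,0,-0.05]],[[0.17,-0.48,0.08],[0,0,-0.06]],[[0.19,-0.54,0.11],[0,0,-0.063]],[[0.2,-0.562,0.12],[0,0,-0.063]]])

```text
time_s: 6.42
eef_pos: [352.4, -180.6, 128.3]
eef_rot: [-180.0, -0.1, -174.6]
ft_force: [-0.7, -0.1, -1.7]
width: 21.7
grasp_force: 30.0
```

Call:
jog_arm(commands=[[[0,0,0],[0,0,0]],[[0,0,0],[0,0,0]],[[0,0,0],[0,0,0]],[[0,0,0],[0,0,0]]])

```text
time_s: 6.75
eef_pos: [356.4, -175.7, 130.0]
eef_rot: [180.0, 0.0, -174.2]
ft_force: [-0.4, 0.3, -1.1]
width: 21.5
grasp_force: 30.0
```

```bash
python3 - <<'E'
from h import *
plan([])
for n in ['top','scene']:
    p=pic(n); W=cloud(p); ok=p['range_z']>0; x,y,z=W[...,0],W[...,1],W[...,2]
    for k,zz in [('pry_bar',115),('pry_tip',124),('pry_notch',68),('lid_front',76),('lid_hinge',76)]:
        for d in optics.spot_point(p,k)[:1]: print(n,k,px2w(p,d['position'][0]*420,d['position'][1]*560,zz).round(1),round(d['conf'],2))
    c=p['color'][150:290,250:390] if n=='top' else p['color'][160:300,240:380]
    cv2.imwrite('pics/%s2.png'%n,cv2.resize(c,None,fx=4,fy=4,interpolation=cv2.INTER_CUBIC)[:,:,::-1])
    # lid edges: count of top points in case frame, yaw 5.7
    a=np.radians(5.7); u=np.cos(a)*x+np.sin(a)*y; v=-np.sin(a)*x+np.cos(a)*y
    C=p['color'].astype(int); blue=(C[...,2]>C[...,0]+40)
    m=ok&blue&(z>78)&(z<92)&(x>440)&(x<650)&(y>-270)&(y<-40)
    print(n,'u',np.percentile(u[m],[.5,1,2,98,99,99.5]).round(1),'v',np.percentile(v[m],[.5,1,2,98,99,99.5]).round(1))
E
```

```text
t 6.75 pos [ 356.4 -175.7  130. ] rot [ 180.     0.  -174.2] w 21.5 F [-0.4  0.3 -1.1]
top pry_tip [ 469.5 -165.4  124. ] 0.65
top pry_notch [ 473.2 -164.8   68. ] 0.65
top lid_front [ 469.3 -169.4   76. ] 0.63
top lid_hinge [ 603.8 -153.    76. ] 0.96
top u [461.1 461.8 462.8 586.  587.8 588.9] v [-295.8 -294.8 -293.3 -129.8 -128.3 -127.6]
scene pry_bar [ 360.6 -171.5  115. ] 0.76
scene pry_tip [ 486.  -157.1  124. ] 0.77
scene pry_notch [ 492.2 -156.4   68. ] 0.62
scene lid_hinge [ 603.1 -148.5   76. ] 0.75
scene u [459.  459.5 460.3 584.6 587.  588.3] v [-296.2 -295.9 -295.4 -145.4 -139.  -134.1]
```

View pics/top2.png

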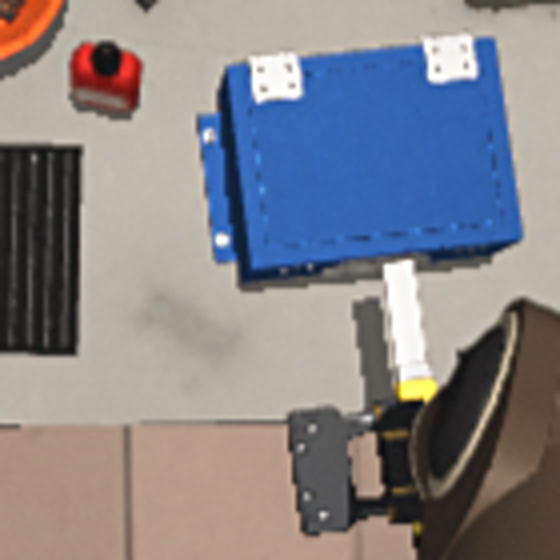

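View pics/scene2.png

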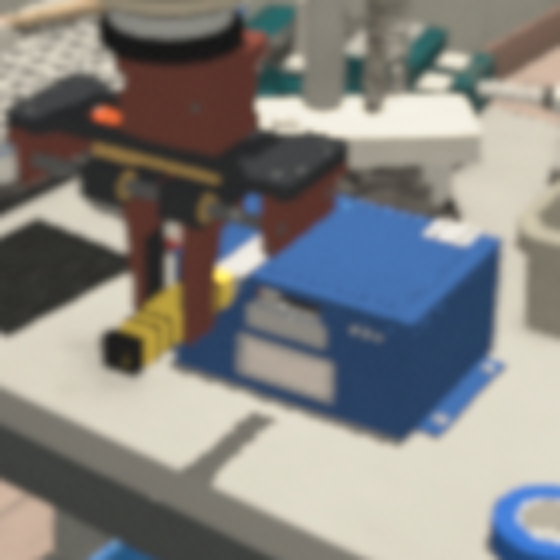

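Top crop: the blade tip is at crop (398,262), just short of the case's front edge (245–520, 245–275), and it points nearly straight at the middle. Scene crop: the bar is level in the fingers, and the notch plate is at (285,310) on the front face.

```bash
python3 - <<'E'
from h import *
p=pic('top'); W=cloud(p); ok=p['range_z']>0; x,y,z=W[...,0],W[...,1],W[...,2]
f=lambda c,r,zz: px2w(p,150+r/4,250+c/4,zz).round(1)
print('tip',f(398,262,125.5),'mid',f(407,330,125.5),'hfront',f(415,383,133))
a=np.radians(5.7)
C=p['color'].astype(int)
m=ok&(z>112)&(z<132)&(C.min(2)>120)&(x>400)&(x<500)&(y>-190)&(y<-140)
l=cv2.fitLine(W[m][:,:2].astype(np.float32),cv2.DIST_HUBER,0,.01,.01).ravel();print('blade',m.sum(),l.round(3),np.degrees(np.arctan2(l[1],l[0])).round(2),'xmax',np.sort(x[m])[-8:].round(1),np.median(z[m]))
# lid outline via plane pixels z=84 from corners in crop
for c,r in [(250,272),(522,243),(495,40),(225,66)]: print('corner',f(c,r,84))
B=(C[...,2]>C[...,0]+40)&ok&(z>78)&(z<92)&(x>440)&(x<650)&(y>-270)&(y<-40)
u=np.cos(a)*x+np.sin(a)*y; v=-np.sin(a)*x+np.cos(a)*y
# front edge line fit: for each column min x of bluish top
pts=[(x[:,c][B[:,c]].min(),y[:,c][B[:,c]][x[:,c][B[:,c]].argmin()]) for c in range(315,378) if B[:,c].sum()>10]
pt=np.array(pts,np.float32); l=cv2.fitLine(pt,cv2.DIST_HUBER,0,.01,.01).ravel(); print('front',l.round(3),np.degrees(np.arctan2(l[0],l[1])))
pts=np.array([(x[:,c][B[:,c]].max(),y[:,c][B[:,c]][x[:,c][B[:,c]].argmax()]) for c in range(315,372) if B[:,c].sum()>10],np.float32); l=cv2.fitLine(pts,cv2.DIST_HUBER,0,.01,.01).ravel(); print('back',l.round(3),np.degrees(np.arctan2(l[0],l[1])))
E
```

```text
tip [ 469.1 -165.6  125.5] mid [ 428.7 -169.4  125.5] hfront [ 397.2 -171.7  133. ]
blade 220 [ 9.96000e-01  8.50000e-02  4.35895e+02 -1.69038e+02] 4.87 xmax [467.8 467.8 468.3 468.3 468.4 470.2 470.3 470.6] 125.08205950716453
corner [468.6 -81.2  84. ]
corner [ 484.4 -249.3   84. ]
corner [ 612.4 -238.    84. ]
corner [598.  -68.8  84. ]
front [ 9.90000e-02 -9.95000e-01  4.79486e+02 -1.56014e+02] 174.32796
back [ 9.90000e-02 -9.95000e-01  6.06455e+02 -1.60108e+02] 174.28969
```

```bash
python3 - <<'E'
from h import *
Q=Rt(185.7); u=np.array([.995,.0993,0]); F=np.array([406.2,-171.0,78])
plan([(F-54*u,Q,'low'),(F-30*u,Q,'in12'),(F,Q,'in')])
E
```

```text
t 7.4 pos [ 355.7 -176.7  129.6] rot [ 180.     0.  -174.3] w 21.6 F [ 1.1  0.2 -1.8]
low [[0.006, 0.001, 0.103], [0.0, 0.0, -0.0]] rows>=1.2
in12 [[-0.048, -0.0, -0.0], [0.0, 0.0, 0.0]] rows>=0.6
in [[-0.06, -0.0, -0.0], [0.0, 0.0, 0.0]] rows>=0.7
```

Call:
jog_arm(commands=[[[0.006,0.001,0.03],[0,0,0]],[[0.006,0.001,0.06],[0,0,0]],[[0.006,0.001,0.085],[0,0,0]],[[0.006,0.001,0.1],[0,0,0]],[[0.006,0.001,0.103],[0,0,0]],[[0.006,0.001,0.103],[0,0,0]],[[0.006,0.001,0.103],[0,0,0]]])

```text
time_s: 7.98
eef_pos: [352.9, -176.7, 78.5]
eef_rot: [-180.0, 0.0, -174.3]
ft_force: [-0.2, -0.6, -2.6]
width: 21.9
grasp_force: 30.0
```

```bash
python3 - <<'E'
from h import *
Q=Rt(185.7); u=np.array([.995,.0993,0]); F=np.array([406.2,-171.0,78])
plan([(F-30*u,Q,'in12'),(F,Q,'in')])
p=pic('scene'); f=lambda z:0
cv2.imwrite('pics/s3.png',cv2.resize(p['color'][195:275,260:360],None,fx=6,fy=6,interpolation=cv2.INTER_CUBIC)[:,:,::-1])
E
```

```text
t 7.9833 pos [ 352.9 -176.7   78.5] rot [-180.     0.  -174.3] w 21.9 F [-0.2 -0.6 -2.6]
in12 [[-0.047, 0.001, 0.001], [-0.0, 0.0, -0.0]] rows>=0.6
in [[-0.06, -0.0, -0.0], [0.0, 0.0, 0.0]] rows>=0.7
```

View pics/s3.png

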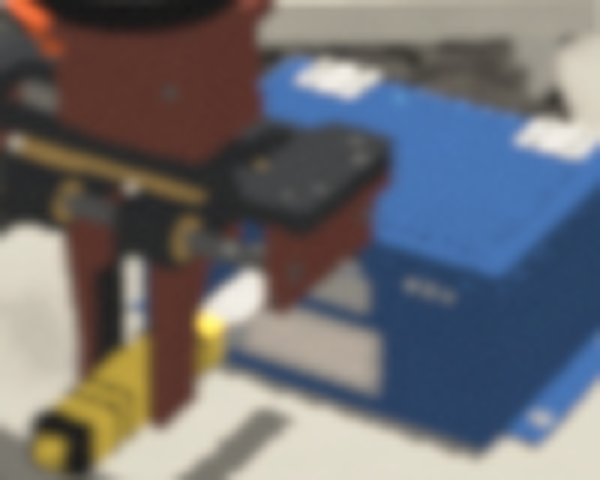

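The blade points at the front plate near (265,270), but the finger hides the tip. I'll enter slowly and watch the force.

Call:
jog_arm(commands=[[[-0.012,0.001,0.001],[0,0,0]],[[-0.024,0.001,0.001],[0,0,0]],[[-0.036,0.001,0.001],[0,0,0]],[[-0.047,0.001,0.001],[0,0,0]],[[-0.047,0.001,0.001],[0,0,0]],[[-0.047,0.001,0.001],[0,0,0]]])

```text
time_s: 8.53
eef_pos: [376.3, -173.6, 77.6]
eef_rot: [-180.0, -0.0, -174.3]
ft_force: [-0.5, -0.3, -1.8]
width: 22.0
grasp_force: 30.0
```

Call:
jog_arm(commands=[[[-0.015,0,0],[0,0,0]],[[-0.03,0,0],[0,0,0]],[[-0.045,0,0],[0,0,0]],[[-0.06,0,0],[0,0,0]],[[-0.06,0,0],[0,0,0]],[[-0.06,0,0],[0,0,0]]])

```text
time_s: 9.03
eef_pos: [406.2, -170.6, 77.5]
eef_rot: [-180.0, -0.0, -174.3]
ft_force: [-1.2, 0.9, -1.4]
width: 21.5
grasp_force: 30.0
```

```bash
python3 - <<'E'
from h import *
s=env.sense(); p0=np.array(s['eef_pos']); Q0=Rt(185.7); a=np.radians(5.7)
u=np.array([np.cos(a),np.sin(a),0]); v=np.array([-np.sin(a),np.cos(a),0])
# fulcrum (68 high, front face +2mm) ; rigid rotation about v tip up; first drop so that blade rests
P=np.array([478.5,-165.2,68.0]); T=[]
drop=np.array([0,0,-(p0[2]-6-1.5-68)]); print('drop',drop)
for th in [0,6,12,18,23]:
    r=Ro.from_rotvec(-v*th,degrees=True)
    T.append((P+r.apply(p0+drop-P),r*Q0,'th%d'%th))
plan(T)
p=pic('top')
for d in optics.spot_point(p,'lid_front')[:1]: print(np.array(d['position'])*[420,560],d['conf'])
E
```

```text
drop [ 0.          0.         -2.00449439]
t 9.0333 pos [ 406.2 -170.6   77.5] rot [-180.    -0.  -174.3] w 21.5 F [-1.2  0.9 -1.4]
th0 [[-0.0, 0.0, 0.004], [-0.0, -0.0, 0.0]] rows>=0.0
th6 [[0.001, -0.0, 0.015], [-0.0, -0.067, -0.0]] rows>=0.8
th12 [[0.001, -0.0, 0.015], [-0.0, -0.067, -0.0]] rows>=0.8
th18 [[0.001, 0.0, 0.015], [-0.0, -0.067, -0.0]] rows>=0.8
th23 [[0.001, 0.0, 0.013], [-0.0, -0.056, -0.0]] rows>=0.7
[216.216 345.912] 0.58
```

Call:
jog_arm(commands=[[[0,0,0.004],[0,0,0]],[[0,0,0.012],[0,-0.034,0]],[[0.001,0,0.019],[0,-0.067,0]],[[0.001,0,0.019],[0,-0.067,0]]])

```text
time_s: 9.47
eef_pos: [402.7, -170.8, 67.4]
eef_rot: [179.9, 6.0, -174.4]
ft_force: [-0.8, -0.5, -1.9]
width: 21.8
grasp_force: 30.0
```

Call:
jog_arm(commands=[[[0,0,0.008],[0,-0.034,0]],[[0.001,0,0.015],[0,-0.067,0]],[[0.001,0,0.015],[0,-0.067,0]]])

```text
time_s: 9.72
eef_pos: [405.5, -171.3, 60.9]
eef_rot: [-180.0, 12.2, -174.4]
ft_force: [-0.5, -0.4, 3.3]
width: 21.9
grasp_force: 30.0
```

Call:
jog_arm(commands=[[[0,0,0.008],[0,-0.034,0]],[[0.001,0,0.015],[0,-0.067,0]],[[0.001,0,0.015],[0,-0.067,0]],[[0.001,0,0.015],[0,-0.067,0]]])

```text
time_s: 10.05
eef_pos: [405.7, -171.3, 52.9]
eef_rot: [179.8, 18.0, -174.6]
ft_force: [-2.4, 0.3, 0.9]
width: 21.9
grasp_force: 30.0
```

```bash
cat > lid.py <<'E'
from h import *
def lidz():
    p=pic('top'); W=cloud(p); a=np.radians(5.7); c=np.array([542,-158.8])
    U=(W[...,0]-c[0])*np.cos(a)+(W[...,1]-c[1])*np.sin(a); V=-(W[...,0]-c[0])*np.sin(a)+(W[...,1]-c[1])*np.cos(a)
    C=p['color'].astype(int); B=(C[...,2]>C[...,0]+40)&(p['range_z']>0)&(abs(V)<80)
    print('lid z along u',[(k,np.median(W[...,2][B&(abs(U-k)<6)&(W[...,2]>70)]).round(1)) for k in (-58,-40,-20,0,20,40)])
    return p
E
python3 - <<'E'
from lid import *
plan([]); lidz()
E
```

```text
t 10.05 pos [ 405.7 -171.3   52.9] rot [ 179.8   18.  -174.6] w 21.9 F [-2.4  0.3  0.9]
lid z along u [(-58, np.float64(90.9)), (-40, np.float64(91.5)), (-20, np.float64(90.0)), (0, np.float64(88.9)), (20, np.float64(87.7)), (40, np.float64(86.1))]
```

Call:
jog_arm(commands=[[[0,0,0.008],[0,-0.034,0]],[[0.001,0,0.016],[0,-0.067,0]],[[0.001,0,0.021],[0,-0.09,0]],[[0.001,0,0.021],[0,-0.09,0]],[[0.001,0,0.021],[0,-0.09,0]]])

```text
time_s: 10.52
eef_pos: [412.4, -179.4, 68.2]
eef_rot: [178.6, 24.4, -174.5]
ft_force: [-2.0, 0.5, -3.4]
width: 21.9
grasp_force: 30.0
```

```bash
python3 - <<'E'
from lid import *
p=lidz()
s=env.sense(); Q=Ro.from_euler('xyz',s['eef_rot'],degrees=True); print(s['eef_pos'],s['eef_rot'])
a=np.radians(5.7);u=np.array([np.cos(a),np.sin(a),0]); v=np.array([-np.sin(a),np.cos(a),0]);z=np.array([0,0,1])
H=np.array([542,-158.8,76])+65*u
# bar pose now: tip position
fwd=-Q.apply([1,0,0]); dn=Q.apply([0,0,1]); tip=s['eef_pos']+113.5*fwd+6*dn
d=tip-H; print('tip rel hinge u,v,z',d@u,d@v,d@z,'tip pitch',np.degrees(np.arcsin(fwd[2])))
cv2.imwrite('pics/t4.png',cv2.resize(pic('scene')['color'][180:280,240:380],None,fx=4,fy=4)[:,:,::-1])
E
```

```text
lid z along u [(-58, np.float64(93.1)), (-40, np.float64(93.3)), (-20, np.float64(91.6)), (0, np.float64(90.0)), (20, np.float64(88.4)), (40, np.float64(86.5))]
[ 412.74858987 -179.29769373   68.22206655] [ 178.60843898   24.44539375 -174.43505016]
tip rel hinge u,v,z -89.84047369033314 -7.6628131900214145 33.73077012816212 tip pitch 24.44539374705072
```

View pics/t4.png

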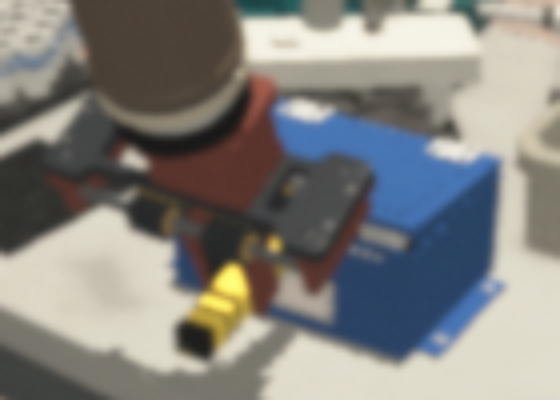

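The lid front is visibly raised, with the gap at (385,237). But the TCP has gone up instead of down, so I'll check the joint limits.

```bash
python3 - <<'E'
from lid import *
s=env.sense(); print(s['joints'].round(1)); print(s['ft_force'],s['torque'],s['grasp_force'],s['effort'].round(1))
E
```

```text
[ 55.1  19.  -30.4 138.  -41.    7.3 163.6]
[-1.94570304 -0.27333036 -4.00473583] [-0.26016211  1.12913488 -0.12707789] 29.99470978975296 [  0.6 -37.2  -4.8 -16.9  -0.2  -0.5   0. ]
```

j6 and j7 are at their range ends, so the arm stopped there. The lid is at about 4.9° (more than 10 mm at the front), so it's off its catches. The bar has pivoted a little in the grip. I'll untilt while rising and use the blade to carry the lid up.

```bash
cat >> h.py <<'E'
A=np.radians(5.7);U=np.array([np.cos(A),np.sin(A),0]); V=np.array([-np.sin(A),np.cos(A),0]);Z=np.array([0,0,1.])
H=np.array([542,-158.8,76])+65*U
def tool(uu,vv,zz,tilt,yaw=185.7): # u rel hinge, v rel case mid, z world; tilt deg = tip up
    return H+uu*U+vv*V+(zz-76)*Z, Ro.from_rotvec(-V*tilt,degrees=True)*Rt(yaw)
E
python3 - <<'E'
from h import *
s=env.sense(); d=s['eef_pos']-H; print(d@U,d@V,d@Z+76)
plan([(*tool(-195,-6,75,16),'a')])
E
```

```text
-195.386614562902 -7.432035196717694 68.25740787744228
t 10.6167 pos [ 413.  -179.1   68.3] rot [ 178.7   24.5 -174.4] w 21.4 F [-1.9 -0.3 -4. ]
a [[-0.006, 0.003, -0.012], [0.015, 0.094, 0.0]] rows>=1.2
```

Call:
jog_arm(commands=[[[-0.003,0.001,-0.006],[0.007,0.047,0]],[[-0.006,0.003,-0.012],[0.015,0.094,0]],[[-0.006,0.003,-0.012],[0.015,0.094,0]],[[-0.006,0.003,-0.012],[0.015,0.094,0]]])

```text
time_s: 10.95
eef_pos: [413.8, -177.7, 75.9]
eef_rot: [-179.8, 16.0, -174.2]
ft_force: [0.6, -0.4, -1.4]
width: 21.9
grasp_force: 30.0
```

```bash
python3 - <<'E'
from lid import *
s=env.sense(); d=s['eef_pos']-H; print(d@U,d@V,d@Z+76,s['joints'].round(1)); 
plan([(*tool(-195,-6,75,16),'a'),(*tool(-195,-3,90,8),'a'),(*tool(-193,0,112,0),'c')]); lidz()
E
```

```text
-194.4316853253993 -6.107125168764184 75.88386920021254 [ 23.4  15.2  -0.7 134.7 -24.7  17.5 141.3]
t 10.95 pos [ 413.8 -177.7   75.9] rot [-179.8   16.  -174.2] w 21.9 F [ 0.6 -0.4 -1.4]
a [[0.002, 0.0, 0.001], [-0.002, -0.0, 0.001]] rows>=0.0
a [[-0.008, 0.006, -0.029], [0.0, 0.089, 0.0]] rows>=1.1
c [[-0.01, 0.006, -0.043], [0.0, 0.089, 0.0]] rows>=1.1
lid z along u [(-58, np.float64(93.3)), (-40, np.float64(93.3)), (-20, np.float64(91.6)), (0, np.float64(89.8)), (20, np.float64(88.8)), (40, np.float64(86.9))]
```

```bash
cat > bar.py <<'E'
from h import *
def bar():
  for n in ['scene','top']:
    p=pic(n); W=cloud(p); C=p['color'].astype(int)
    d=W-H; uu=d@U; vv=d@V; z=W[...,2]
    t=env.sense()['eef_pos']
    m=(p['range_z']>0)&(C[...,0]>C[...,2]+70)&(C[...,1]>C[...,2]+50)&(np.linalg.norm(W-t,axis=-1)<90)
    if m.sum()<15: print(n,'few',m.sum()); continue
    q=np.c_[uu[m],vv[m],z[m]]; o=np.argsort(q[:,0]); k=max(5,len(o)//5)
    l=cv2.fitLine(q.astype(np.float32),cv2.DIST_HUBER,0,.01,.01).ravel()
    print(n,m.sum(),'rear',np.median(q[o[:k]],0).round(1),'front',np.median(q[o[-k:]],0).round(1),'dir',l[:3].round(2),'pitch',np.degrees(np.arctan2(l[2],l[0])).round(1))
E
python3 - <<'E'
from bar import *
bar()
cv2.imwrite('pics/s5.png',cv2.resize(pic('scene')['color'][180:280,240:380],None,fx=4,fy=4)[:,:,::-1])
E
```

```text
scene 225 rear [-246.4   -6.3   71.6] front [-159.3  -10.7   80.2] dir [ 1.   -0.04  0.06] pitch 3.6
top 118 rear [-178.1   -7.4   80.5] front [-151.6   -1.2   81.4] dir [0.96 0.29 0.02] pitch 1.0
```

View pics/s5.png

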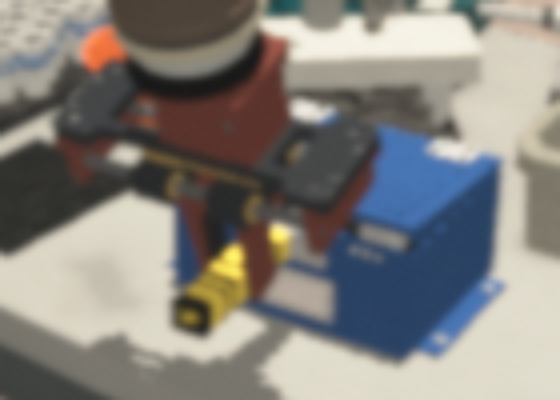

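The bar's pitch is about 3.6° with the tool tilted 16°, so it has slipped about 12° and is still under the lid. The lid front gap is at (385,235). I'll lift with the blade tip along the lid's arc.

```bash
python3 - <<'E'
from h import *
W=[(-208,-4,84,13),(-205,-2,105,13),(-196,0,128,13),(-181,0,148,13)]
plan([(*tool(*w),str(w)) for w in W])
E
```

```text
t 11.15 pos [ 414.4 -175.9   75.6] rot [-179.9   16.2 -173.9] w 21.7 F [-0.4  0.7 -0.8]
(-208, -4, 84, 13) [[0.023, 0.001, -0.024], [-0.0, 0.035, 0.004]] rows>=0.4
(-205, -2, 105, 13) [[-0.015, 0.004, -0.04], [0.0, 0.0, 0.0]] rows>=0.5
(-196, 0, 128, 13) [[-0.028, 0.004, -0.041], [0.0, 0.0, 0.0]] rows>=0.6
(-181, 0, 148, 13) [[-0.038, 0.0, -0.032], [0.0, 0.0, 0.0]] rows>=0.6
```

Call:
jog_arm(commands=[[[0.012,0.001,-0.01],[0,0.018,0.002]],[[0.023,0.001,-0.02],[0,0.035,0.004]],[[0.023,0.001,-0.024],[0,0.035,0.004]]])

```text
time_s: 11.4
eef_pos: [397.6, -179.1, 83.5]
eef_rot: [179.9, 12.9, -174.7]
ft_force: [0.8, 0.3, -1.0]
width: 22.1
grasp_force: 30.0
```

Call:
jog_arm(commands=[[[-0.005,0.001,-0.013],[0,0,0]],[[-0.01,0.003,-0.027],[0,0,0]],[[-0.015,0.004,-0.04],[0,0,0]],[[-0.015,0.004,-0.04],[0,0,0]]])

```text
time_s: 11.73
eef_pos: [401.1, -177.1, 105.8]
eef_rot: [180.0, 13.0, -174.7]
ft_force: [0.0, -0.8, -2.4]
width: 22.0
grasp_force: 30.0
```

```bash
python3 - <<'E'
from bar import *
from lid import lidz
plan([]);print(env.sense()['torque'],env.sense()['joints'].round()); lidz(); bar()
E
```

```text
t 11.7333 pos [ 401.1 -177.1  105.8] rot [ 180.    13.  -174.7] w 22.0 F [ 0.  -0.8 -2.4]
[-0.21117857  0.57181004 -0.08754736] [ 17.  11.   5. 133. -17.  25. 132.]
lid z along u [(-58, np.float64(93.2)), (-40, np.float64(93.2)), (-20, np.float64(91.7)), (0, np.float64(90.1)), (20, np.float64(88.4)), (40, np.float64(87.1))]
scene 173 rear [-248.8  -10.3  109. ] front [-174.3  -12.8  101.2] dir [ 0.99 -0.02 -0.14] pitch -8.0
top 99 rear [-191.5   -0.3  107.6] front [-167.5   -5.4  100.9] dir [-0.2   0.17  0.96] pitch 101.9
```

The bar turns in the grip (tip contact gives too long a lever against the stiff hinge), so I'll bring the lid edge close to the handle: blade pointing down-inward with the lid's edge near the blade root.

```bash
python3 - <<'E'
from h import *
W=[(-198,-2,103,9),(-185,-2,108,3)]
plan([(*tool(*w),str(w)) for w in W])
E
```

```text
t 11.8833 pos [ 401.5 -176.6  105.1] rot [ 180.    13.  -174.6] w 21.6 F [-0.1 -0.7 -0.9]
(-198, -2, 103, 9) [[-0.016, 0.004, 0.008], [-0.0, 0.044, -0.004]] rows>=0.6
(-185, -2, 108, 3) [[-0.027, 0.0, -0.006], [0.0, 0.067, 0.0]] rows>=0.8
```

Call:
jog_arm(commands=[[[-0.008,0.002,0.006],[0,0.022,-0.002]],[[-0.016,0.003,0.008],[0,0.044,-0.004]],[[-0.016,0.003,0.008],[0,0.044,-0.004]]])

```text
time_s: 12.13
eef_pos: [411.7, -174.0, 103.0]
eef_rot: [-179.9, 9.0, -174.2]
ft_force: [0.1, 1.0, -1.1]
width: 22.0
grasp_force: 30.0
```

Call:
jog_arm(commands=[[[-0.01,0,0],[0,0.025,0]],[[-0.02,0,-0.004],[0,0.05,0]],[[-0.027,0,-0.006],[0,0.067,0]],[[-0.027,0,-0.006],[0,0.067,0]]])

```text
time_s: 12.47
eef_pos: [424.2, -172.5, 107.9]
eef_rot: [-180.0, 3.0, -174.2]
ft_force: [0.1, 0.1, -1.4]
width: 21.8
grasp_force: 30.0
```

```bash
python3 - <<'E'
from bar import *
from lid import lidz
plan([(*tool(-182,-2,130,0),'up')]);print(env.sense()['torque'],env.sense()['joints'].round()); lidz(); bar()
E
```

```text
t 12.4667 pos [ 424.2 -172.5  107.9] rot [-180.     3.  -174.2] w 21.8 F [ 0.1  0.1 -1.4]
up [[-0.005, -0.0, -0.044], [-0.0, 0.034, 0.001]] rows>=0.5
[0.06677752 0.01063366 0.00734221] [  9.  16.  10. 124.  -6.  38. 119.]
lid z along u [(-58, np.float64(93.0)), (-40, np.float64(93.3)), (-20, np.float64(91.5)), (0, np.float64(90.0)), (20, np.float64(88.5)), (40, np.float64(86.7))]
scene 147 rear [-240.6   -2.9  117.4] front [-174.5  -10.   103.5] dir [ 0.96 -0.06 -0.27] pitch -15.6
top 20 rear [-224.     8.6  111.6] front [-145.6    2.6   94.8] dir [ 0.96 -0.12 -0.26] pitch -15.0
```

Call:
jog_arm(commands=[[[0,0,-0.012],[0,0.01,0]],[[-0.002,0,-0.024],[0,0.02,0]],[[-0.004,0,-0.036],[0,0.034,0]],[[-0.005,0,-0.046],[0,0.044,0]],[[-0.005,0,-0.046],[0,0.044,0]]])

```text
time_s: 13.03
eef_pos: [422.7, -172.8, 130.8]
eef_rot: [180.0, -1.1, -174.3]
ft_force: [-0.5, -0.9, -1.9]
width: 21.7
grasp_force: 30.0
```

```bash
python3 - <<'E'
from bar import *
from lid import lidz
plan([(*tool(-182,-2,130,0),'up')]);print(env.sense()['torque'],env.sense()['joints'].round()); lidz(); bar()
E
```

```text
t 13.0333 pos [ 422.7 -172.8  130.8] rot [ 180.    -1.1 -174.3] w 21.7 F [-0.5 -0.9 -1.9]
up [[-0.006, 0.0, 0.001], [0.0, -0.012, 0.0]] rows>=0.2
[ 0.01828519  0.26021441 -0.00740387] [  7.  15.  11. 121.  -3.  45. 115.]
lid z along u [(-58, np.float64(104.7)), (-40, np.float64(103.4)), (-20, np.float64(99.7)), (0, np.float64(96.4)), (20, np.float64(92.8)), (40, np.float64(89.4))]
scene 96 rear [-225.   -11.7  140. ] front [-155.1  -10.5  112. ] dir [ 0.92  0.01 -0.4 ] pitch -23.7
top few 9
```

```bash
python3 - <<'E'
from h import *
W=[(-165,0,177,-16),(-133,0,216,-31)]
plan([(*tool(*w),str(w)) for w in W])
E
```

```text
t 13.1833 pos [ 423.  -172.9  130.4] rot [ 180.    -1.  -174.3] w 21.8 F [-1.   0.4 -2.7]
(-165, 0, 177, -16) [[-0.038, 0.004, -0.094], [0.0, 0.167, -0.0]] rows>=2.1
(-133, 0, 216, -31) [[-0.04, 0.0, -0.093], [0.0, 0.167, 0.0]] rows>=2.1
```

Call:
jog_arm(commands=[[[-0.006,0.001,-0.019],[0,0.033,0]],[[-0.013,0.002,-0.038],[0,0.067,0]],[[-0.021,0.003,-0.057],[0,0.1,0]],[[-0.03,0.004,-0.076],[0,0.133,0]],[[-0.038,0.004,-0.094],[0,0.167,0]],[[-0.038,0.004,-0.094],[0,0.167,0]]])

```text
time_s: 13.68
eef_pos: [444.3, -168.7, 177.4]
eef_rot: [-180.0, -16.2, -174.2]
ft_force: [-1.3, -0.5, -2.7]
width: 21.8
grasp_force: 30.0
```

```bash
cat > lid2.py <<'E'
from h import *
def lidang():
  for n in ['top','scene']:
    p=pic(n); W=cloud(p); C=p['color'].astype(int); d=W-H; u=d@U; v=d@V; z=d@Z
    m=(C[...,2]>C[...,0]+40)&(p['range_z']>0)&(abs(v)<80)&(u>-140)&(u<60)&(z>13)&(z<150)
    if m.sum()<20: print(n,'few'); continue
    q=np.c_[u[m],z[m]].astype(np.float32); l=cv2.fitLine(q,cv2.DIST_HUBER,0,.01,.01).ravel()
    print(n,m.sum(),'lid angle',np.degrees(np.arctan2(-l[1],l[0])).round(1)%180,'through',l[2:].round(1),'u/z range',np.percentile(q,[2,98],0).round(0).tolist())
E
python3 - <<'E'
from bar import *
from lid2 import *
plan([(*tool(-133,0,216,-31),'up')]);print(env.sense()['torque'],env.sense()['joints'].round()); lidang(); bar()
E
```

```text
t 13.6833 pos [ 444.3 -168.7  177.4] rot [-180.   -16.2 -174.2] w 21.8 F [-1.3 -0.5 -2.7]
up [[-0.037, 0.0, -0.091], [-0.001, 0.165, 0.001]] rows>=2.1
[-0.02126213 -0.14397665 -0.00322552] [  2.  22.  12. 106.   1.  68. 109.]
top 1083 lid angle 23.4 through [-48.8  31.5] u/z range [[-111.0, 14.0], [-7.0, 56.0]]
scene 283 lid angle 21.9 through [-68.8  40. ] u/z range [[-117.0, 15.0], [-11.0, 59.0]]
scene 204 rear [-215.6   -0.7  204.2] front [-158.2   -9.1  152.1] dir [ 0.72 -0.07 -0.69] pitch -43.4
top few 0
```

Lid at about 23°. Continue.

Call:
jog_arm(commands=[[[-0.006,0,-0.019],[0,0.033,0]],[[-0.012,0,-0.038],[0,0.067,0]],[[-0.02,0,-0.057],[0,0.1,0]],[[-0.03,0,-0.075],[0,0.133,0]],[[-0.037,0,-0.091],[0,0.165,0]],[[-0.037,0,-0.091],[0,0.165,0]]])

```text
time_s: 14.38
eef_pos: [473.6, -165.4, 215.3]
eef_rot: [180.0, -31.1, -174.2]
ft_force: [-3.3, 0.3, -1.4]
width: 21.8
grasp_force: 30.0
```

```bash
python3 - <<'E'
from bar import *
from lid2 import *
plan([(*tool(-105,0,236,-31),'fwd')]);print(env.sense()['torque'],env.sense()['joints'].round()); lidang(); bar()
E
```

```text
t 14.3833 pos [ 473.6 -165.4  215.3] rot [ 180.   -31.1 -174.2] w 21.8 F [-3.3  0.3 -1.4]
fwd [[-0.028, -0.0, -0.065], [-0.0, -0.001, 0.001]] rows>=0.8
[ 0.11931664 -0.05711265 -0.03104178] [ -0.  31.  13.  90.   3.  89. 108.]
top 174 lid angle 36.0 through [-49.   47.6] u/z range [[-100.0, 14.0], [-3.0, 82.0]]
scene 252 lid angle 36.7 through [-73.8  56.5] u/z range [[-103.0, 16.0], [-19.0, 82.0]]
scene 270 rear [-172.5   -1.   243.8] front [-130.5   -8.3  182.8] dir [-0.55  0.06  0.83] pitch 123.3
top few 0
```

Call:
jog_arm(commands=[[[-0.008,0,-0.018],[0,0,0]],[[-0.016,0,-0.036],[0,0,0]],[[-0.024,0,-0.054],[0,0,0]],[[-0.031,0,-0.07],[0,0,0]],[[-0.031,0,-0.07],[0,0,0]]])

```text
time_s: 15.0
eef_pos: [504.3, -163.0, 239.2]
eef_rot: [-180.0, -30.8, -174.3]
ft_force: [-2.7, -0.1, 0.0]
width: 22.0
grasp_force: 30.0
```

```bash
python3 - <<'E'
from bar import *
from lid2 import *
plan([(*tool(-60,0,236,-31),'fwd')]);print(env.sense()['torque'],env.sense()['joints'].round()); lidang(); bar()
E
```

```text
t 15.0 pos [ 504.3 -163.   239.2] rot [-180.   -30.8 -174.3] w 22.0 F [-2.7 -0.1  0. ]
fwd [[-0.077, 0.001, -0.039], [-0.0, 0.002, -0.0]] rows>=1.0
[ 0.07427461  0.13558232 -0.04672797] [ -0.  33.  13.  84.   2.  93. 108.]
top 149 lid angle 46.9 through [-39.   57.1] u/z range [[-78.0, 17.0], [-2.0, 97.0]]
scene 653 lid angle 47.5 through [-46.5  54. ] u/z range [[-85.0, 14.0], [-10.0, 98.0]]
scene 369 rear [-138.4   -1.   276.6] front [-108.2   -9.   206.7] dir [-0.35  0.04  0.94] pitch 110.3
top few 0
```

Call:
jog_arm(commands=[[[-0.012,0,-0.006],[0,0,0]],[[-0.024,0,-0.012],[0,0,0]],[[-0.036,0,-0.018],[0,0,0]],[[-0.048,0,-0.024],[0,0,0]],[[-0.06,0,-0.03],[0,0,0]],[[-0.06,0,-0.03],[0,0,0]]])

```text
time_s: 15.7
eef_pos: [537.9, -159.5, 235.2]
eef_rot: [-180.0, -31.0, -174.3]
ft_force: [-3.6, -0.6, 0.1]
width: 21.8
grasp_force: 30.0
```

```bash
python3 - <<'E'
from bar import *
from lid2 import *
plan([(*tool(-60,0,236,-31),'fwd')]);print(env.sense()['torque'],env.sense()['joints'].round()); lidang(); bar()
cv2.imwrite('pics/s6.png',cv2.resize(pic('scene')['color'][120:270,240:400],None,fx=4,fy=4)[:,:,::-1])
E
```

```text
t 15.7 pos [ 537.9 -159.5  235.2] rot [-180.   -31.  -174.3] w 21.8 F [-3.6 -0.6  0.1]
fwd [[-0.015, 0.001, -0.011], [-0.0, 0.0, -0.0]] rows>=0.2
[-0.17438872  0.51852785  0.08714734] [ -0.  36.  13.  79.   1.  95. 107.]
top 47 lid angle 47.8 through [-18.   34.5] u/z range [[-41.0, 15.0], [1.0, 61.0]]
scene 659 lid angle 47.6 through [-47.6  55.2] u/z range [[-85.0, 15.0], [-10.0, 99.0]]
scene 417 rear [-94.9   1.5 218.7] front [-80.6  -9.3 258.5] dir [0.07 0.02 1.  ] pitch 85.8
top few 0
```

View pics/s6.png

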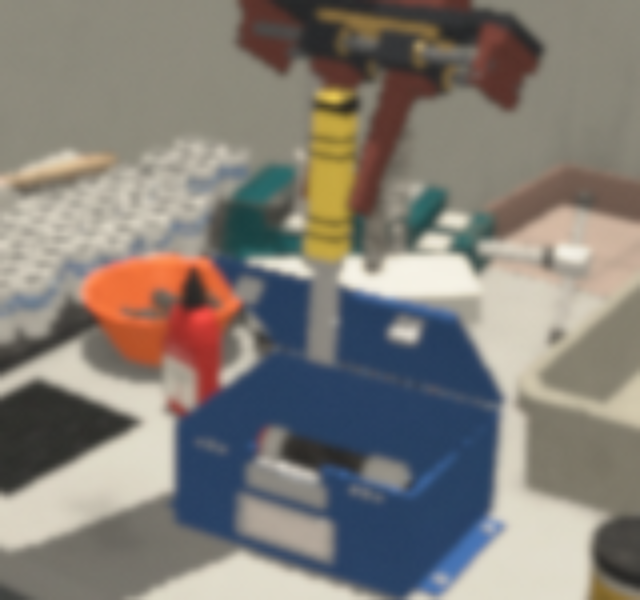

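The bar now hangs upright in the fingers at (330,230). The lid stands at about 48°, and the gauge is visible in the case at (330,450). The rest of the swing is easier with the empty hand, so the bar goes back to bare bench near its first place.

```bash
python3 - <<'E'
from h import *
T=lambda t,y=180: Ro.from_rotvec([0,-t,0],degrees=True)*Rt(y)
plan([(*tool(-120,0,245,-20),'1'),((435,-60,250),T(-5),'1b'),((440,170,250),T(0),'2'),((500,420,230),T(5),'3'),((536,430,115),T(5),'4')])
E
```

```text
t 15.95 pos [ 537.6 -159.6  235.5] rot [-180.   -30.9 -174.3] w 21.8 F [-3.3 -1.  -2.5]
1 [[0.097, 0.001, 0.036], [-0.0, -0.121, -0.0]] rows>=1.5
1b [[0.082, 0.218, 0.019], [-0.014, -0.167, 0.062]] rows>=2.8
2 [[-0.01, 0.46, -0.001], [-0.0, -0.056, -0.0]] rows>=5.5
3 [[-0.12, 0.5, 0.04], [-0.0, -0.056, -0.0]] rows>=6.2
4 [[-0.052, 0.02, 0.235], [0.0, 0.0, 0.0]] rows>=2.9
```

Call:
jog_arm(commands=[[[0.03,0,0.011],[0,-0.04,0]],[[0.065,0,0.024],[0,-0.08,0]],[[0.097,0.001,0.036],[0,-0.121,0]],[[0.097,0.001,0.036],[0,-0.121,0]]])

```text
time_s: 16.28
eef_pos: [484.1, -165.4, 247.2]
eef_rot: [-179.9, -19.7, -174.5]
ft_force: [0.2, -1.0, -0.6]
width: 21.4
grasp_force: 30.0
```

Call:
jog_arm(commands=[[[0.02,0.03,0.004],[-0.003,-0.04,0.015]],[[0.04,0.08,0.009],[-0.007,-0.08,0.03]],[[0.065,0.15,0.014],[-0.01,-0.12,0.045]],[[0.082,0.218,0.019],[-0.014,-0.167,0.062]]])

```text
time_s: 16.62
eef_pos: [435.1, -58.5, 250.7]
eef_rot: [179.9, -4.7, 179.9]
ft_force: [0.2, 0.6, -2.2]
width: 21.7
grasp_force: 30.0
```

Call:
jog_arm(commands=[[[-0.001,0.07,0],[0,-0.01,0]],[[-0.003,0.14,0],[0,-0.02,0]],[[-0.005,0.21,0],[0,-0.03,0]],[[-0.007,0.28,0],[0,-0.04,0]],[[-0.009,0.35,0],[0,-0.05,0]],[[-0.01,0.42,0],[0,-0.056,0]],[[-0.01,0.46,-0.001],[0,-0.056,0]]])

```text
time_s: 17.2
eef_pos: [439.6, 175.3, 250.9]
eef_rot: [179.8, 0.2, -179.8]
ft_force: [0.4, -0.2, -2.3]
width: 21.6
grasp_force: 30.0
```

Call:
jog_arm(commands=[[[-0.01,0.07,0],[0,-0.01,0]],[[-0.025,0.14,0.005],[0,-0.02,0]],[[-0.045,0.21,0.01],[0,-0.03,0]],[[-0.065,0.28,0.02],[0,-0.04,0]],[[-0.085,0.36,0.03],[0,-0.05,0]],[[-0.105,0.43,0.035],[0,-0.056,0]],[[-0.12,0.49,0.04],[0,-0.056,0]],[[-0.12,0.5,0.04],[0,-0.056,0]]])

```text
time_s: 17.87
eef_pos: [498.8, 427.2, 229.2]
eef_rot: [179.8, 5.0, -179.7]
ft_force: [-0.4, -0.9, -1.5]
width: 21.7
grasp_force: 30.0
```

Call:
jog_arm(commands=[[[-0.01,0.005,0.05],[0,0,0]],[[-0.025,0.01,0.12],[0,0,0]],[[-0.04,0.015,0.18],[0,0,0]],[[-0.05,0.02,0.22],[0,0,0]],[[-0.052,0.02,0.235],[0,0,0]],[[-0.052,0.02,0.235],[0,0,0]]])

```text
time_s: 18.37
eef_pos: [535.7, 429.4, 113.3]
eef_rot: [-179.9, 5.0, 180.0]
ft_force: [0.1, -0.0, -1.6]
width: 21.7
grasp_force: 30.0
```

```bash
python3 - <<'E'
from bar import *
T=lambda t,y=180: Ro.from_rotvec([0,-t,0],degrees=True)*Rt(y)
plan([((531,430,98),T(5),'a'),((511,430,78),T(5),'b'),((495,430,55),T(5),'c'),((488,430,32),T(5),'d'),((486,430,17.5),T(3),'e')])
print(env.sense()['joints'].round())
bar()
p=pic('scene');
cv2.imwrite('pics/s7.png',cv2.resize(p['color'][130:230,130:290],None,fx=4,fy=4)[:,:,::-1])
for d in optics.spot_point(p,'pry_tip')[:1]: print(d)
E
```

```text
t 18.3667 pos [535.7 429.4 113.3] rot [-179.9    5.   180. ] w 21.7 F [ 0.1 -0.  -1.6]
a [[0.012, 0.001, 0.03], [-0.002, -0.001, -0.0]] rows>=0.4
b [[0.043, -0.0, 0.036], [0.0, 0.0, 0.0]] rows>=0.7
c [[0.036, -0.0, 0.043], [0.0, 0.0, 0.0]] rows>=0.7
d [[0.018, -0.0, 0.045], [0.0, 0.0, 0.0]] rows>=0.6
e [[0.007, -0.0, 0.029], [0.0, 0.022, 0.0]] rows>=0.4
[-41.  34.  -6.  92.   9.  51.  39.]
scene 150 rear [-56.6 583.7 143.5] front [-12.6 576.1  82.4] dir [-0.56  0.09  0.82] pitch 124.1
top few 5
{'position': [0.4364, 0.34], 'conf': 0.58}
```

View pics/s7.png

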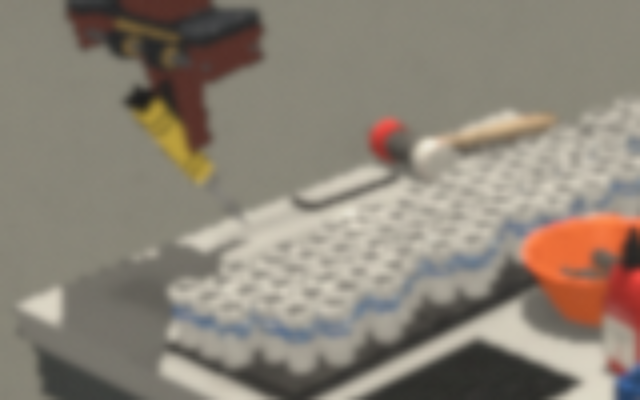

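The bar points down at about 56°, with its tip at (240,222) just above the clear bench edge strip. I'll lay it level by rolling it about its tip.

Call:
jog_arm(commands=[[[0.006,0.001,0.015],[0,0,0]],[[0.012,0.001,0.03],[0,0,0]],[[0.026,0.001,0.042],[0,0,0]],[[0.04,0.001,0.054],[0,0,0]],[[0.055,0.001,0.066],[0,0,0]],[[0.055,0.001,0.066],[0,0,0]]])

```text
time_s: 19.07
eef_pos: [508.8, 431.6, 79.4]
eef_rot: [-180.0, 5.0, -179.9]
ft_force: [-4.7, 0.4, 5.5]
width: 21.7
grasp_force: 30.0
```

```bash
python3 - <<'E'
from bar import *
T=lambda t,y=180: Ro.from_rotvec([0,-t,0],degrees=True)*Rt(y)
plan([((495,430,55),T(5),'c'),((488,430,32),T(5),'d'),((486,430,17.5),T(3),'e')])
bar()
E
```

```text
t 19.0667 pos [508.8 431.6  79.4] rot [-180.     5.  -179.9] w 21.7 F [-4.7  0.4  5.5]
c [[0.032, -0.003, 0.046], [-0.0, -0.0, 0.002]] rows>=0.7
d [[0.018, -0.0, 0.045], [0.0, 0.0, 0.0]] rows>=0.6
e [[0.007, -0.0, 0.029], [0.0, 0.022, 0.0]] rows>=0.4
scene 103 rear [-85.8 585.3  93.8] front [-29.8 580.1  54.2] dir [ 0.77 -0.08 -0.63] pitch -39.5
top 54 rear [-87.8 584.7 101.4] front [-21.8 579.8  57. ] dir [ 0.76 -0.13 -0.64] pitch -40.4
```

Works nicely (pitch −40°, small force). Continue.

Call:
jog_arm(commands=[[[0.011,-0.001,0.015],[0,0,0]],[[0.021,-0.002,0.03],[0,0,0]],[[0.032,-0.003,0.046],[0,0,0]],[[0.042,-0.003,0.068],[0,0,0]],[[0.05,-0.003,0.091],[0,0,0]],[[0.05,-0.003,0.091],[0,0,0]]])

```text
time_s: 19.67
eef_pos: [489.8, 428.8, 29.9]
eef_rot: [-179.9, 5.0, -179.9]
ft_force: [-0.5, 0.1, -0.7]
width: 21.6
grasp_force: 30.0
```

Call:
jog_arm(commands=[[[0.004,0,0.008],[0,0.007,0]],[[0.006,0,0.016],[0,0.015,0]],[[0.007,0,0.023],[0,0.022,0]],[[0.007,0,0.029],[0,0.022,0]],[[0.007,0,0.029],[0,0.022,0]]])

```text
time_s: 20.08
eef_pos: [490.8, 429.1, 22.1]
eef_rot: [180.0, 3.3, 179.9]
ft_force: [-8.2, -7.3, 33.7]
width: 21.8
grasp_force: 30.0
```

```bash
python3 - <<'E'
from bar import *
plan([]); bar()
E
```

```text
t 20.0833 pos [490.8 429.1  22.1] rot [180.    3.3 179.9] w 21.8 F [-8.2 -7.3 33.7]
scene 122 rear [-116.4  587.3   15.1] front [-67.3 581.9  15.8] dir [ 0.99 -0.1  -0.01] pitch -0.6
top 114 rear [-119.3  589.9   20.1] front [-91.  587.8  18.8] dir [ 0.97 -0.22 -0.09] pitch -5.5
```

Call:
jog_arm(commands=[[[0,0,-0.008],[0,0,0]],[[0,0,-0.008],[0,0,0]]])

```text
time_s: 20.35
eef_pos: [489.6, 428.8, 22.8]
eef_rot: [180.0, 3.2, 179.9]
ft_force: [0.3, 0.4, -1.1]
width: 21.7
grasp_force: 30.0
```

Call:
jog_arm(commands=[[[0,0,0],[0,0,0]],[[0,0,0],[0,0,0]],[[0,0,0],[0,0,0]],[[0,0,0],[0,0,0]]], claw=0.2)

```text
time_s: 20.68
eef_pos: [488.3, 429.1, 21.3]
eef_rot: [-180.0, 3.1, 180.0]
ft_force: [-0.0, -1.1, -0.2]
width: 45.1
grasp_force: 0.0
```

Call:
jog_arm(commands=[[[0,0,-0.05],[0,0,0]],[[0,0,-0.12],[0,0,0]],[[0,0,-0.2],[0,0,0]],[[0,0,-0.28],[0,0,0]],[[0,0,-0.36],[0,0,0]],[[0,0,-0.43],[0,0,0]]])

```text
time_s: 21.18
eef_pos: [476.6, 429.5, 239.2]
eef_rot: [180.0, 3.2, -180.0]
ft_force: [0.4, -0.5, -0.4]
width: 53.0
grasp_force: 0.0
```

```bash
python3 - <<'E'
from h import *
from lid2 import lidang
T=lambda t,y=180: Ro.from_rotvec([0,-t,0],degrees=True)*Rt(y)
p=pic('top'); W=cloud(p); m=(p['range_z']>0)&(W[...,2]>8)&(W[...,2]<40)&(abs(W[...,0]-500)<110)&(abs(W[...,1]-430)<40)
r=cv2.minAreaRect(W[m][:,:2].astype(np.float32)); print('bar',np.round(r[0],1),np.round(r[1],1),r[2],np.percentile(W[m][:,2],[50,98]).round(1))
lidang()
# closed fingers swing: approach in front of lid
plan([((460,200,250),T(0),'1'),(*tool(-130,0,245,0),'2'),(*tool(-120,0,165,0),'3')])
E
```

```text
bar [499.3 428.2] [169.7  24.5] 0.013882421888411045 [17.7 24.4]
top 1879 lid angle 46.9 through [-44.7  63.6] u/z range [[-83.0, 18.0], [-2.0, 101.0]]
scene 841 lid angle 47.7 through [-48.8  56.5] u/z range [[-86.0, 14.0], [-11.0, 99.0]]
t 21.3333 pos [477.7 430.6 240. ] rot [179.8   3.4 180. ] w 52.6 F [-0.2 -0.7 -1. ]
1 [[0.034, -0.461, -0.024], [0.003, 0.037, 0.0]] rows>=5.6
2 [[-0.035, -0.731, 0.01], [0.0, 0.0, -0.063]] rows>=8.8
3 [[-0.02, -0.0, 0.16], [0.0, 0.0, 0.0]] rows>=1.9
```

```bash
python3 - <<'E'
from h import *
T=lambda t,y=180: Ro.from_rotvec([0,-t,0],degrees=True)*Rt(y)
plan([((460,200,250),T(0),'1'),((450,-20,250),T(5),'2'),(*tool(-125,0,200,15),'3'),(*tool(-120,0,165,15),'4'),(*tool(-85,0,165,15),'5')])
E
```

```text
t 21.3333 pos [477.7 430.6 240. ] rot [179.8   3.4 180. ] w 52.6 F [-0.2 -0.7 -1. ]
1 [[0.034, -0.461, -0.024], [0.003, 0.037, 0.0]] rows>=5.6
2 [[0.02, -0.44, -0.0], [-0.0, -0.056, -0.0]] rows>=5.3
3 [[-0.056, -0.29, 0.105], [-0.011, -0.111, -0.062]] rows>=3.8
4 [[0.008, -0.0, 0.07], [0.0, 0.0, 0.0]] rows>=0.8
5 [[-0.068, 0.0, 0.018], [0.0, 0.0, 0.0]] rows>=0.8
```

Call:
jog_arm(commands=[[[0.005,-0.08,-0.005],[0.003,0.01,0]],[[0.01,-0.16,-0.01],[0.003,0.02,0]],[[0.018,-0.24,-0.015],[0.003,0.03,0]],[[0.025,-0.32,-0.02],[0.003,0.037,0]],[[0.03,-0.4,-0.024],[0.003,0.037,0]],[[0.034,-0.461,-0.024],[0.003,0.037,0]]], claw=-1)

```text
time_s: 21.83
eef_pos: [458.3, 195.0, 246.2]
eef_rot: [-179.6, -0.3, 179.9]
ft_force: [0.7, -0.0, -0.3]
width: 16.3
grasp_force: 0.0
```

Call:
jog_arm(commands=[[[0.003,-0.08,0],[0,-0.01,0]],[[0.007,-0.16,0],[0,-0.02,0]],[[0.01,-0.24,0],[0,-0.03,0]],[[0.013,-0.31,0],[0,-0.04,0]],[[0.016,-0.38,0],[0,-0.05,0]],[[0.02,-0.44,0],[0,-0.056,0]]])

```text
time_s: 22.33
eef_pos: [447.7, -23.8, 247.3]
eef_rot: [-179.7, 4.7, 179.9]
ft_force: [0.8, -1.0, 0.1]
width: 0.4
grasp_force: 0.0
```

Call:
jog_arm(commands=[[[-0.012,-0.07,0.02],[-0.003,-0.028,-0.015]],[[-0.025,-0.14,0.04],[-0.005,-0.056,-0.03]],[[-0.04,-0.21,0.07],[-0.008,-0.085,-0.046]],[[-0.05,-0.27,0.1],[-0.01,-0.111,-0.062]],[[-0.056,-0.29,0.105],[-0.011,-0.111,-0.062]],[[-0.056,-0.29,0.105],[-0.011,-0.111,-0.062]]])

```text
time_s: 22.83
eef_pos: [479.5, -169.4, 196.9]
eef_rot: [-179.8, 14.6, -174.6]
ft_force: [-0.3, 0.0, 0.6]
width: 0.4
grasp_force: 0.0
```

Call:
jog_arm(commands=[[[0.004,0,0.04],[0,0,0]],[[0.008,0,0.07],[0,0,0]],[[0.008,0,0.07],[0,0,0]]])

```text
time_s: 23.08
eef_pos: [484.8, -164.2, 161.4]
eef_rot: [-179.9, 14.5, -174.2]
ft_force: [-0.1, -0.0, -0.5]
width: 0.4
grasp_force: 0.0
```

```bash
python3 - <<'E'
from h import *
d=env.sense()['eef_pos']-H; print(d@U,d@V,d@Z+76)
plan([(*tool(-60,0,165,15),'5'),(*tool(-30,0,165,15),'5')])
E
```

```text
-122.44927868870732 0.30544487640712187 161.3941947855336
t 23.0833 pos [ 484.8 -164.2  161.4] rot [-179.9   14.5 -174.2] w 0.4 F [-0.1 -0.  -0.5]
5 [[-0.123, -0.001, 0.024], [-0.001, -0.006, 0.001]] rows>=1.5
5 [[-0.058, -0.0, 0.016], [0.0, 0.0, 0.0]] rows>=0.7
```

Call:
jog_arm(commands=[[[-0.03,0,0.006],[0,0,0]],[[-0.06,0,0.012],[0,0,0]],[[-0.085,0,0.017],[0,0,0]],[[-0.105,0,0.021],[0,0,0]],[[-0.123,0,0.024],[0,0,0]],[[-0.123,0,0.024],[0,0,0]]])

```text
time_s: 23.58
eef_pos: [549.8, -158.8, 169.0]
eef_rot: [-179.7, 14.8, -174.2]
ft_force: [0.3, -0.1, 1.0]
width: 0.6
grasp_force: 0.0
```

Call:
jog_arm(commands=[[[-0.02,0,0.006],[0,0,0]],[[-0.04,0,0.011],[0,0,0]],[[-0.058,0,0.016],[0,0,0]],[[-0.058,0,0.016],[0,0,0]]])

```text
time_s: 23.92
eef_pos: [580.2, -156.4, 168.5]
eef_rot: [-179.7, 14.8, -174.2]
ft_force: [-0.2, -0.3, -0.4]
width: 0.1
grasp_force: 0.0
```

```bash
python3 - <<'E'
from h import *
from lid2 import lidang
d=env.sense()['eef_pos']-H; print(d@U,d@V,d@Z+76); lidang()
plan([(*tool(-10,0,165,15),'5'),(*tool(4,0,165,15),'6')])
E
```

```text
-26.767215523175658 -1.4220390600519635 168.51750425066828
top few
scene 1715 lid angle 79.9 through [-9.  65.5] u/z range [[-21.0, 15.0], [1.0, 128.0]]
t 24.0167 pos [ 579.2 -156.7  168.5] rot [-179.7   14.9 -174.3] w -0.1 F [-0.1 -0.6 -0.8]
5 [[-0.032, 0.003, 0.016], [-0.003, -0.002, 0.001]] rows>=0.4
6 [[-0.027, -0.0, 0.007], [0.0, 0.0, 0.0]] rows>=0.3
```

Call:
jog_arm(commands=[[[-0.016,0,0.008],[0,0,0]],[[-0.032,0.002,0.014],[0,0,0]],[[-0.046,0.002,0.018],[0,0,0]],[[-0.058,0.002,0.022],[0,0,0]],[[-0.058,0.002,0.022],[0,0,0]]])

```text
time_s: 24.43
eef_pos: [610.0, -152.8, 164.7]
eef_rot: [-179.7, 14.8, -174.3]
ft_force: [-1.2, -0.5, 0.7]
width: 0.1
grasp_force: 0.5
```

```bash
python3 - <<'E'
from h import *
from lid2 import lidang
d=env.sense()['eef_pos']-H; print(d@U,d@V,d@Z+76); lidang()
plan([(*tool(8,0,165,15),'6')])
E
```

```text
3.269995015424158 -0.7979446043291071 164.67372052048893
top 272 lid angle 102.0 through [18.5 77.2] u/z range [[6.0, 15.0], [33.0, 130.0]]
scene 2006 lid angle 100.9 through [14.9 64.3] u/z range [[4.0, 15.0], [27.0, 123.0]]
t 24.5333 pos [ 609.8 -152.5  165.1] rot [-179.7   14.8 -174.3] w 0.5 F [ 0.3 -0.3  0.5]
6 [[-0.009, 0.001, 0.003], [-0.003, -0.002, 0.0]] rows>=0.1
```

Now nudge on to the stop in small steps, watching the force.

Call:
jog_arm(commands=[[[-0.006,0,0.002],[0,0,0]],[[-0.01,0,0.003],[0,0,0]],[[-0.01,0,0.003],[0,0,0]],[[-0.01,0,0.003],[0,0,0]]])

```text
time_s: 24.87
eef_pos: [614.1, -152.1, 164.7]
eef_rot: [-179.8, 14.8, -174.3]
ft_force: [-2.7, 0.3, -1.7]
width: 0.6
grasp_force: 1.3
```

Call:
jog_arm(commands=[[[-0.004,0,0.001],[0,0,0]],[[-0.006,0,0.002],[0,0,0]],[[-0.006,0,0.002],[0,0,0]]])

```text
time_s: 25.12
eef_pos: [617.5, -151.9, 164.6]
eef_rot: [-179.8, 14.8, -174.3]
ft_force: [-3.9, 0.1, -2.0]
width: 0.7
grasp_force: 1.5
```

Call:
jog_arm(commands=[[[-0.003,0,0.001],[0,0,0]],[[-0.005,0,0.001],[0,0,0]],[[-0.005,0,0.001],[0,0,0]]])

```text
time_s: 25.37
eef_pos: [618.2, -151.8, 164.4]
eef_rot: [-179.8, 14.6, -174.3]
ft_force: [-10.9, 0.3, 2.6]
width: 0.2
grasp_force: 5.9
```

```bash
python3 - <<'E'
from h import *
from lid2 import lidang
lidang(); plan([])
E
```

```text
top 344 lid angle 106.9 through [25.2 75.4] u/z range [[8.0, 16.0], [44.0, 126.0]]
scene 2063 lid angle 105.9 through [20.8 62.9] u/z range [[6.0, 15.0], [38.0, 121.0]]
t 25.4667 pos [ 618.1 -151.9  164.4] rot [-179.8   14.6 -174.3] w 1.0 F [-11.6   0.2   4.3]
```

Lid is at its stop (106°, force rising). I'll back off, turn the hand, and look at the gauge.

```bash
python3 - <<'E'
from h import *
plan([(*tool(-40,0,168,15),'0'),(*tool(-170,0,250,12,140),'1'),(*tool(-180,0,250,12,95.7),'2')])
E
```

```text
t 25.4667 pos [ 618.1 -151.9  164.4] rot [-179.8   14.6 -174.3] w 1.0 F [-11.6   0.2   4.3]
0 [[0.098, 0.001, -0.033], [-0.002, -0.005, -0.0]] rows>=1.2
1 [[0.209, 0.0, -0.226], [0.013, 0.032, 0.508]] rows>=6.4
2 [[0.014, -0.014, -0.004], [0.0, -0.0, 0.492]] rows>=6.2
```

Call:
jog_arm(commands=[[[0.04,0,-0.014],[0,0,0]],[[0.098,0.001,-0.033],[0,0,0]],[[0.098,0.001,-0.033],[0,0,0]]])

```text
time_s: 25.72
eef_pos: [565.6, -157.6, 168.9]
eef_rot: [-179.7, 14.8, -174.4]
ft_force: [-0.2, -0.5, 0.2]
width: 0.6
grasp_force: 0.0
```

Call:
jog_arm(commands=[[[0.03,0,-0.03],[0,0,0.05]],[[0.06,0,-0.06],[0.002,0.005,0.12]],[[0.09,0,-0.09],[0.004,0.01,0.195]],[[0.12,0,-0.13],[0.006,0.015,0.27]],[[0.15,0,-0.16],[0.009,0.02,0.35]],[[0.18,0,-0.2],[0.011,0.027,0.43]],[[0.209,0,-0.226],[0.013,0.032,0.508]],[[0.209,0,-0.226],[0.013,0.032,0.508]]], claw=0.3)

```text
time_s: 26.38
eef_pos: [439.5, -170.0, 254.0]
eef_rot: [171.4, 8.6, 138.8]
ft_force: [0.2, 0.1, 0.0]
width: 50.1
grasp_force: 0.0
```

Call:
jog_arm(commands=[[[0.014,-0.014,-0.004],[0,0,0.07]],[[0.014,-0.014,-0.004],[0,0,0.15]],[[0.014,-0.014,-0.004],[0,0,0.23]],[[0.014,-0.014,-0.004],[0,0,0.3]],[[0.014,-0.014,-0.004],[0,0,0.38]],[[0.014,-0.014,-0.004],[0,0,0.45]],[[0.014,-0.014,-0.004],[0,0,0.492]],[[0.014,-0.014,-0.004],[0,0,0.492]]])

```text
time_s: 27.05
eef_pos: [431.0, -169.6, 251.3]
eef_rot: [168.1, 0.3, 95.7]
ft_force: [0.1, 0.5, -0.6]
width: 57.0
grasp_force: 0.0
```

```bash
python3 - <<'E'
from h import *
from lid2 import lidang
lidang(); print(env.sense()['joints'].round())
for n in ['top','scene']:
    p=pic(n)
    for k,z in [('plug_gauge',34),('gauge_red_end',45),('gauge_plain_end',45)]:
        for d in optics.spot_point(p,k)[:1]:
            w=px2w(p,d['position'][0]*420,d['position'][1]*560,z); e=w-H; print(n,k,w.round(1),'u,v rel centre',(e@U+65).round(1),(e@V).round(1),round(d['conf'],2))
    if n=='top':
        W=cloud(p);e=W-H;u=e@U+65;v=e@V;m=(p['range_z']>0)&(abs(u)<50)&(abs(v)<60)&(W[...,2]>46)&(W[...,2]<66)
        print('gauge pts',m.sum(),np.percentile(u[m],[3,50,97]).round(1),np.percentile(v[m],[2,98]).round(1),np.percentile(W[...,2][m],[50,95]).round(1))
        cv2.imwrite('pics/t8.png',cv2.resize(p['color'][140:240,280:410],None,fx=4,fy=4)[:,:,::-1])
plan([(*tool(-66,0,140,12,95.7),'above'),(*tool(-66,0,50,12,95.7),'down')])
E
```

```text
top 1646 lid angle 106.3 through [23.6 72.2] u/z range [[7.0, 16.0], [43.0, 125.0]]
scene 2384 lid angle 106.1 through [22.2 68. ] u/z range [[6.0, 15.0], [39.0, 123.0]]
[ -2.  -0.  22. 121.  -6.  49.  29.]
top plug_gauge [ 536.8 -152.8   34. ] u,v rel centre -4.6 6.5 0.62
top gauge_red_end [ 536.  -108.2   45. ] u,v rel centre -1.0 50.9 0.8
top gauge_plain_end [ 544.4 -202.1   45. ] u,v rel centre -2.0 -43.3 0.6
gauge pts 244 [-13.   -2.9   6. ] [-43.3  48.2] [53.  57.3]
scene plug_gauge [ 540.7 -141.7   34. ] u,v rel centre 0.4 17.2 0.52
scene gauge_red_end [ 519.8 -109.6   45. ] u,v rel centre -17.2 51.2 0.81
scene gauge_plain_end [ 525.8 -207.6   45. ] u,v rel centre -21.0 -47.0 0.61
t 27.55 pos [ 429.4 -169.7  250.9] rot [168.2   0.2  95.7] w 57.3 F [ 0.5  0.  -0.3]
above [[0.0, 0.174, 0.263], [-0.002, 0.002, 0.0]] rows>=3.8
down [[0.0, -0.037, 0.176], [0.0, 0.0, 0.0]] rows>=2.2
```

View pics/t8.png

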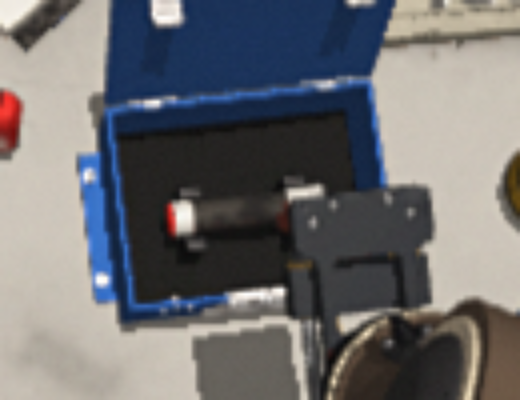

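The lid stands fully back. The gauge lies at crop (165–320, 215) with its red end to the left, centred about 2 mm to the front of the case middle.

Call:
jog_arm(commands=[[[0,0.03,0.04],[0,0,0]],[[0,0.07,0.1],[0,0,0]],[[0,0.11,0.17],[0,0,0]],[[0.001,0.15,0.23],[0,0,0]],[[0.001,0.17,0.264],[0,0,0]],[[0.001,0.17,0.264],[0,0,0]],[[0.001,0.17,0.264],[0,0,0]]])

```text
time_s: 28.13
eef_pos: [538.4, -158.7, 137.9]
eef_rot: [168.4, 0.2, 95.7]
ft_force: [-0.9, 0.5, 0.5]
width: 57.0
grasp_force: 0.0
```

```bash
python3 - <<'E'
from h import *
d=env.sense()['eef_pos']-H; print(d@U,d@V,d@Z+76,env.sense()['joints'].round())
plan([(*tool(-68,1,50,12,95.7),'down')])
E
```

```text
-68.6075965783264 0.47508888881056244 137.88829621831897 [ -2.  19.  19. 117. -17.  36.  35.]
t 28.1333 pos [ 538.4 -158.7  137.9] rot [168.4   0.2  95.7] w 57.0 F [-0.9  0.5  0.5]
down [[0.002, -0.034, 0.172], [-0.004, 0.002, 0.0]] rows>=2.1
```

Call:
jog_arm(commands=[[[0.001,-0.008,0.04],[0,0,0]],[[0.001,-0.016,0.08],[0,0,0]],[[0.002,-0.023,0.115],[0,0,0]],[[0.002,-0.028,0.145],[-0.002,0,0]],[[0.002,-0.032,0.163],[-0.004,0,0]],[[0.002,-0.034,0.172],[-0.004,0.002,0]],[[0.002,-0.034,0.172],[-0.004,0.002,0]]])

```text
time_s: 28.72
eef_pos: [539.3, -158.4, 51.6]
eef_rot: [167.9, 0.0, 95.7]
ft_force: [-0.9, -0.6, 0.2]
width: 57.0
grasp_force: 0.0
```

Call:
jog_arm(commands=[[[0,0,0],[0,0,0]],[[0,0,0],[0,0,0]],[[0,0,0],[0,0,0]],[[0,0,0],[0,0,0]],[[0,0,0],[0,0,0]],[[0,0,0],[0,0,0]],[[0,0,0],[0,0,0]]], claw=-1)

```text
time_s: 29.3
eef_pos: [538.9, -158.0, 51.5]
eef_rot: [167.9, 0.0, 95.7]
ft_force: [-4.6, 0.4, 6.8]
width: 24.8
grasp_force: 28.9
```

```bash
python3 - <<'E'
from h import *
from lid2 import lidang
T=lambda y: Rt(y)
s=env.sense(); d=s['eef_pos']-H; print(d@U,d@V,d@Z+76,s['grasp_force'])
plan([(*tool(-70,1,150,12,95.7),'up'),(*tool(-80,1,210,0,95.7),'up2'),((480,-40,200),Rt(135),'m'),((496,80,150),Rt(178),'mat')])
E
```

```text
-67.96832040575399 1.1381176181193906 51.47184566004973 28.88238525018096
t 29.3 pos [ 538.9 -158.    51.5] rot [167.9   0.   95.7] w 24.8 F [-4.6  0.4  6.8]
up [[-0.0, 0.037, -0.194], [0.001, 0.0, -0.0]] rows>=2.4
up2 [[-0.0, 0.005, -0.122], [0.133, 0.0, 0.0]] rows>=1.7
m [[0.247, -0.07, 0.02], [0.0, 0.0, -0.437]] rows>=5.5
mat [[0.147, 0.192, 0.1], [-0.0, 0.0, -0.478]] rows>=6.0
```

Call:
jog_arm(commands=[[[0,0.004,-0.02],[0,0,0]],[[0,0.008,-0.04],[0,0,0]],[[0,0.008,-0.04],[0,0,0]]])

```text
time_s: 29.55
eef_pos: [540.8, -158.4, 74.1]
eef_rot: [167.7, 0.1, 95.7]
ft_force: [-0.2, 0.1, -0.3]
width: 23.1
grasp_force: 28.6
```

Call:
jog_arm(commands=[[[0,0.007,-0.035],[0,0,0]],[[0,0.015,-0.075],[0,0,0]],[[0,0.022,-0.115],[0,0,0]],[[0,0.029,-0.154],[0,0,0]],[[0,0.029,-0.154],[0,0,0]]])

```text
time_s: 29.97
eef_pos: [539.6, -158.8, 154.2]
eef_rot: [167.5, 0.1, 95.7]
ft_force: [1.6, -0.2, -1.5]
width: 23.3
grasp_force: 28.6
```

Call:
jog_arm(commands=[[[0,0.001,-0.03],[0.033,0,0]],[[0,0.003,-0.06],[0.067,0,0]],[[0,0.004,-0.09],[0.1,0,0]],[[0,0.005,-0.122],[0.133,0,0]],[[0,0.005,-0.122],[0.133,0,0]]])

```text
time_s: 30.38
eef_pos: [529.6, -158.7, 212.2]
eef_rot: [179.7, 0.1, 95.8]
ft_force: [0.1, 0.2, -0.9]
width: 22.2
grasp_force: 29.4
```

Call:
jog_arm(commands=[[[0.03,-0.01,0],[0,0,-0.06]],[[0.065,-0.02,0.005],[0,0,-0.12]],[[0.1,-0.03,0.01],[0,0,-0.18]],[[0.14,-0.04,0.01],[0,0,-0.25]],[[0.18,-0.05,0.015],[0,0,-0.32]],[[0.22,-0.06,0.02],[0,0,-0.39]],[[0.247,-0.07,0.02],[0,0,-0.437]],[[0.247,-0.07,0.02],[0,0,-0.437]]])

```text
time_s: 31.05
eef_pos: [478.4, -36.6, 198.5]
eef_rot: [179.8, 0.0, 135.5]
ft_force: [-0.0, -0.5, -3.0]
width: 22.2
grasp_force: 29.4
```

```bash
python3 - <<'E'
from h import *
s=env.sense(); print(s['grasp_force'],s['joints'].round())
p=pic('scene','s9.png')
plan([((496,80,120),Rt(178),'mat')])
p=pic('top')
for k,z in [('plug_gauge',190),('gauge_red_end',200),('gauge_plain_end',200)]:
    for d in optics.spot_point(p,k)[:1]: print(k,px2w(p,d['position'][0]*420,d['position'][1]*560,z).round(1),round(d['conf'],2))
E
```

```text
29.442315915366635 [-13.  12.  13. 115.  -3.  54.  48.]
t 31.1 pos [479.2 -38.4 198.9] rot [1.798e+02 1.000e-01 1.351e+02] w 22.3 F [ 0.8 -0.8 -1.7]
mat [[0.144, 0.191, 0.158], [0.001, 0.001, -0.476]] rows>=6.0
gauge_red_end [ 510.8 -131.3  200. ] 0.53
```

Call:
jog_arm(commands=[[[0.02,0.025,0.01],[0,0,-0.06]],[[0.04,0.05,0.03],[0,0,-0.13]],[[0.065,0.08,0.055],[0,0,-0.2]],[[0.09,0.11,0.08],[0,0,-0.27]],[[0.11,0.145,0.11],[0,0,-0.34]],[[0.13,0.17,0.14],[0,0,-0.41]],[[0.144,0.191,0.158],[0,0,-0.476]],[[0.144,0.191,0.158],[0,0,-0.476]]])

```text
time_s: 31.97
eef_pos: [496.6, 80.5, 119.1]
eef_rot: [180.0, 0.0, 178.2]
ft_force: [0.2, 0.3, -0.8]
width: 22.3
grasp_force: 29.4
```

Call:
jog_arm(commands=[[[0,0,0],[0,0,0]],[[0,0,0],[0,0,0]],[[0,0,0],[0,0,0]]])

```text
time_s: 32.22
eef_pos: [497.4, 77.3, 121.8]
eef_rot: [-180.0, 0.2, 177.6]
ft_force: [-0.1, 0.6, -2.1]
width: 22.1
grasp_force: 29.4
```

```bash
python3 - <<'E'
from h import *
plan([((496,80,30),Rt(178),'low')])
p=pic('scene')
for k,z in [('plug_gauge',104),('gauge_red_end',114),('gauge_plain_end',114)]:
    for d in optics.spot_point(p,k)[:1]: print(k,px2w(p,d['position'][0]*420,d['position'][1]*560,z).round(1),round(d['conf'],2))
cv2.imwrite('pics/s10.png',cv2.resize(p['color'][150:270,180:340],None,fx=4,fy=4)[:,:,::-1])
E
```

```text
t 32.2167 pos [497.4  77.3 121.8] rot [-180.     0.2  177.6] w 22.1 F [-0.1  0.6 -2.1]
low [[0.004, 0.005, 0.183], [-0.0, 0.003, -0.005]] rows>=2.2
plug_gauge [498.8  89.6 104. ] 0.7
gauge_red_end [441.9  75.2 114. ] 0.53
gauge_plain_end [524.5  59.2 114. ] 0.64
```

View pics/s10.png

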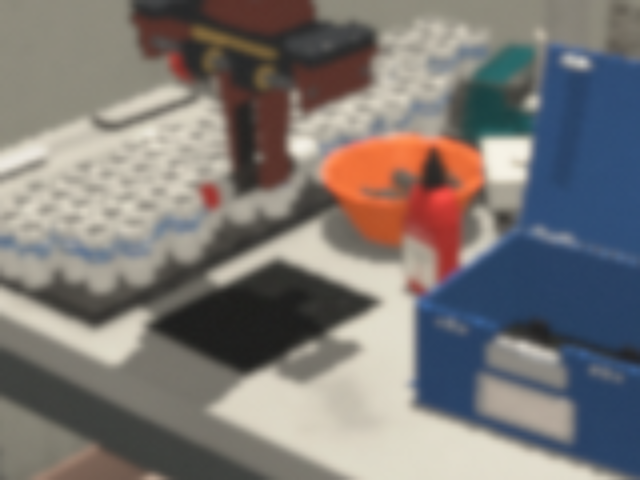

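The gauge is held level, red end at (210,195), above the mat at (265,315). Lower it gently.

Call:
jog_arm(commands=[[[0.001,0.001,0.04],[0,0,0]],[[0.002,0.003,0.08],[0,0,0]],[[0.003,0.005,0.12],[0,0,0]],[[0.004,0.005,0.155],[0,0,0]],[[0.004,0.005,0.175],[0,0,0]],[[0.004,0.005,0.183],[0,0,0]],[[0.004,0.005,0.183],[0,0,0]]])

```text
time_s: 33.0
eef_pos: [495.0, 81.0, 29.1]
eef_rot: [-180.0, 0.1, 177.8]
ft_force: [0.8, -0.6, -1.9]
width: 22.1
grasp_force: 29.4
```

Call:
jog_arm(commands=[[[0,0,0.005],[0,0,0]],[[0,0,0.01],[0,0,0]],[[0,0,0.013],[0,0,0]],[[0,0,0.013],[0,0,0]]])

```text
time_s: 33.33
eef_pos: [495.9, 81.2, 23.6]
eef_rot: [180.0, 0.2, 177.8]
ft_force: [0.8, -0.5, 0.2]
width: 22.0
grasp_force: 29.6
```

Call:
jog_arm(commands=[[[0,0,0.002],[0,0,0]],[[0,0,0.004],[0,0,0]],[[0,0,0.004],[0,0,0]]])

```text
time_s: 33.58
eef_pos: [496.0, 80.6, 22.4]
eef_rot: [-180.0, 0.3, 177.8]
ft_force: [-2.6, -4.0, 13.6]
width: 22.0
grasp_force: 30.0
```

Call:
jog_arm(commands=[[[0,0,-0.001],[0,0,0]],[[0,0,-0.001],[0,0,0]],[[0,0,-0.001],[0,0,0]],[[0,0,-0.001],[0,0,0]],[[0,0,-0.001],[0,0,0]]], claw=0.2)

```text
time_s: 34.0
eef_pos: [495.2, 81.3, 21.5]
eef_rot: [-180.0, 0.2, 177.9]
ft_force: [-0.3, 0.5, -0.9]
width: 50.8
grasp_force: 0.0
```

Call:
jog_arm(commands=[[[0,0,-0.03],[0,0,0]],[[0,0,-0.08],[0,0,0]],[[0,0,-0.15],[0,0,0]],[[0,0,-0.23],[0,0,0]],[[0,0,-0.31],[0,0,0]],[[0,0,-0.39],[0,0,0]],[[0,0,-0.45],[0,0,0]]])

```text
time_s: 34.58
eef_pos: [495.0, 81.4, 250.0]
eef_rot: [180.0, 0.3, 177.9]
ft_force: [1.3, 0.3, -0.7]
width: 53.0
grasp_force: 0.0
```

Call:
jog_arm(commands=[[[0.08,0.07,0],[0,0,0]],[[0.14,0.14,0],[0,0,0]],[[0.18,0.22,0],[0,0,0]],[[0.2,0.3,0],[0,0,0]],[[0.2,0.38,0],[0,0,0]],[[0.2,0.4,0],[0,0,0]],[[0.2,0.4,0],[0,0,0]]])

```text
time_s: 35.17
eef_pos: [400.4, 290.8, 246.1]
eef_rot: [179.9, 0.1, 178.3]
ft_force: [-1.5, -0.7, 0.1]
width: 52.7
grasp_force: 0.0
```

```bash
python3 - <<'E'
from h import *
from lid2 import lidang
plan([]); lidang()
p=pic('top'); cv2.imwrite('pics/t11.png',p['color'][:,:,::-1])
for q in (p,pic('scene')):
  for k,z in [('plug_gauge',4),('gauge_red_end',15),('gauge_plain_end',15),('paste_tin',0),('tape_roll',0),('sealant',0),('pry_bar',0)]:
    for d in optics.spot_point(q,k)[:1]: print(k,px2w(q,d['position'][0]*420,d['position'][1]*560,z).round(1),round(d['conf'],2))
W=cloud(p);m=(p['range_z']>0)&(abs(W[...,0]-496)<75)&(abs(W[...,1]-80)<60)&(W[...,2]>14)&(W[...,2]<45)
r=cv2.minAreaRect(W[m][:,:2].astype(np.float32)); print('gauge',m.sum(),np.round(r[0],1),np.round(r[1],1),r[2],np.percentile(W[m][:,2],[50,97]))
E
```

```text
t 35.1667 pos [400.4 290.8 246.1] rot [1.799e+02 1.000e-01 1.783e+02] w 52.7 F [-1.5 -0.7  0.1]
top 1624 lid angle 106.3 through [23.7 72.3] u/z range [[7.0, 17.0], [43.0, 125.0]]
scene 2375 lid angle 106.1 through [22.3 68.3] u/z range [[6.0, 15.0], [39.0, 123.0]]
plug_gauge [496.8  84.5   4. ] 0.77
gauge_plain_end [541.8  79.5  15. ] 0.79
paste_tin [ 563.3 -364.2    0. ] 0.98
tape_roll [ 449.9 -364.9    0. ] 0.63
sealant [606.7   7.4   0. ] 0.65
pry_bar [469.  434.7   0. ] 0.53
plug_gauge [499.9  95.5   4. ] 0.6
gauge_red_end [432.3  71.8  15. ] 0.53
gauge_plain_end [541.9  90.1  15. ] 0.76
paste_tin [ 559.5 -371.8    0. ] 0.94
tape_roll [ 452.2 -366.7    0. ] 0.85
sealant [625.   22.4   0. ] 0.79
pry_bar [465.4 418.5   0. ] 0.77
gauge 292 [497.   80.3] [19.7 97.8] 87.88179016113281 [22.95611366 28.79782314]
```

View pics/t11.png

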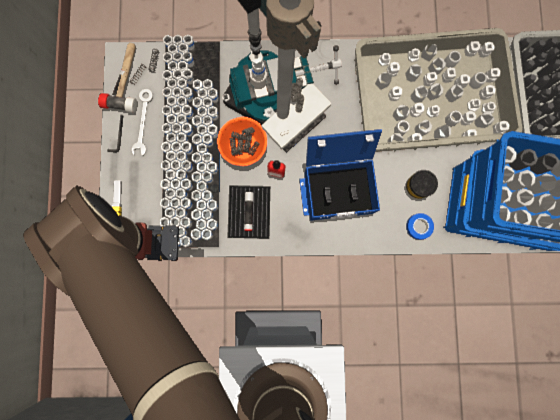

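The gauge lies within the mat at (248,212) and the lid is fully open at (343,148). The bar is on the bench at (118,200), and the tin, tape and sealant haven't moved. Handing in.

```bash
python3 -c "
from workcell import job
print(job.job_done())"
```

```text
the job is handed in; nothing more can be done
None
```

The job is handed in, about 35 s of the 67 s used: I levered the lid off its catches with the pry bar and swung it back to its stop at 106°, with the bar first and the closed fingers from about 48°. The gauge lies wholly on the mat, the bar is level on bare bench about 40 mm from where it was, and nothing else appears to have moved.

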